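# Dock the solid and the hollow lantern roller

## Robot

A 7-joint arm with a two-finger parallel gripper is mounted at the origin on the work surface. World frame = base frame: x ahead of the robot, y to its left, z up, the work surface at z = 0. Lengths are in m, angles in degrees, forces in N, time in s.
With the tool pointing down it reaches from about 0.425 to 0.875 m from the base axis. Payload 4.7 kg.
Tool frame: the origin (TCP) lies at the very end of the fingers, on their centre line; the grasp point (between the pads) lies 19 mm behind it; x points along the fingers, z is the direction in which the jaws open and shut, and the axes are right-handed (so a half turn about x gives the same grasp; the last joint's range is limited). The gripper opens to 87 mm and grips with 3 to 60 N. Pads are 19 mm wide; open, the fingers measure 117 mm over their backs; the gripper's body (75 mm by 190 mm) begins 51 mm behind the grasp point.
Start: joints at [-66.228, 18.392, -4.016, 83.108, 1.295, 78.541, -3.26], TCP at [0.254, 0.598, 0.223] pointing down, gripper open.
Joint ranges: [-163.93, 163.93], [-17.29, 119.83], [-79.2, 71.16], [3.27, 140.29], [-89.18, 269.18], [5.43, 117.66], [-154.24, 154.24]. Speed limits (degrees/s): [147.25, 147.25, 180, 180, 180, 180, 180].

## Interface

Orientations are given as [roll, pitch, yaw] about the fixed x, y, z axes, in that order (R = Rz(yaw) Ry(pitch) Rx(roll)).
In Python, from cell import env gives the robot as it stands. The module is installed in compiled form; this text tells all that it offers.
- The arm moves only by the tool drive_tool, never from a script. Its argument "increments" is a list of rows, each a list of 2 entries, a list of its own where there are three numbers: the shift along the tool's x, y, z scaled (see below), then the turn, a rotation vector about the tool's x, y, z scaled (see below). In form: [[[dx, dy, dz], [wx, wy, wz]], ...]. A call has 1 to 10 rows; each row shifts and turns the commanded pose from where the row before left it, along the tool's axes as they then stand; what a row does not reach is not made up. The controller multiplies each number of a shift by 0.04 m and each number of a turn by 120 degrees. A row lasts 1/10 s, in which the tool goes at most 50 mm and 8.59 degrees, less where a joint would pass 70% of its speed; a pose out of reach is approached as far as the arm can. A call with a number of a shift or a turn outside -1 to 1 is refused whole. A call with a gripper value outside its range is refused whole. "hand" is the gripper's target within -1 to 1 (fully open at 1, half-way at 0, shut at -1), set as the call begins (left out, the last holds). The fingers move at their own pace and stop on an object; "squeeze" is the grip in N (left out, the last holds). Time passes only in rows, so rows that do not move let the fingers close. It gives the time, the measured TCP pose, the force and the opening at its end, in the units of the state.
- env.get_obs(): the state, without advancing time (a new reading comes with each control period).
- env.read_camera(name): name is "scene" or "top" or "wrist"; returns a dict with "frame" (400x640x3 uint8, red, green, blue), "fx", "fy", "cx", "cy" (pixels), "R" (3x3) and "t" (3): a world point X has camera coordinates R X + t. Camera axes: x right, y down, z forward; pixel columns grow to the right and rows downward; lengths in m; the calibration is good to about 2 mm. A picture is of the moment at which its call begins. There is no depth.
- env.sign_off(): hands the job in, once; it reports no verdict.
The state is a dict: "time_s": time; "qpos": joint angles; "joint_velocities": joint speeds; "effort": joint torques, N m; "tool_pos": TCP position; "tool_rot": TCP orientation; "force": force on the tool from outside, world axes, zero at the start; "wrist_torque": the same for the moment, N m; "grip_width": finger opening in m.
Only numpy, scipy, OpenCV 4.12 (cv2) and the standard library are available. Lean on these libraries where they do the work, as an engineer would, in place of code of your own. Each camera call takes 0.05 s, during which the arm holds its last target.

## Task

Two look-alike rollers lie on the lantern maker's bench: one is solid and heavy, the other hollow and light. Heft to find the heavy one, lay it down on the bench squarely in front of the dock and roll it under the low shelf, over the rubber lip, up to the stop; then roll the light one in after it the same way, so that both lie square behind the lip. Roll them in along the bench, do not carry them in, and leave the glue jar, paint can and spool where they are.

Things in the scene. Friction and masses are not known exactly. Their poses are not given: they have to be found in the camera images.
- roller_a_center (a point): Centre of one of two look-alike rollers: smooth white cylinder, 50 mm across, 140 mm long, black end bands, a red line along it, lying on the bench. Its y axis runs along the roller; x and z turn as it rolls. One roller is solid, 650 to 800 g, the other hollow, 250 to 310 g. Slippery skin (friction about 0.3): grip with 40 N or more. Set down gently it stays put.
- roller_b_center (a point): Centre of the other look-alike roller: same size, looks and skin as roller_a. Which of the two is the heavy one is not visible.
- dock: Roller dock fixed to the bench. Origin on the bench below the middle of the stop rail's front face; x points level from the open front into the dock (the rolling direction), y along the stop. Clear shelf with red front edge: x -122.5 to +35 mm, 320 mm wide, underside 140 mm above the bench, top 148. Posts and struts at y = +-153 mm, reaching forward to x = -35 mm.
- spool: Bystander: orange spool, 60 mm diameter, 44 mm high, standing on the dock's shelf; origin at the centre of its underside. Leave it alone.
- glue: Bystander: glue jar with green lid, 60 mm diameter, 100 mm high, standing on the bench; origin at the centre of its underside. Leave it alone.
- paint: Bystander: red paint can, 68 mm diameter, 110 mm high, standing on the bench; origin at the centre of its underside. Leave it alone.
- dock_stop (a point): Point on the front face of the wooden stop rail, at its middle, 25 mm above the bench. The rail is 30 mm high and 320 mm long. Under the shelf a gripper gets in only leaning back 30 to 45 degrees, its fingers pointing into the dock and down.
- dock_lip (a point): Middle of the top of the rubber lip, a half-round bar on the bench, 4 mm high, 240 mm long, 91.5 mm in front of the stop and parallel to it. Two rollers fit between lip and stop with 6 mm to spare. A push of 5 to 15 N low on the roller's back (fingers near the bench, below its centre) rolls it over; it then drops in and rolls on towards the stop, and may roll back as far as the lip.
- pad_deep: Grey floor pad of the dock next to the stop, where the heavy roller belongs: 2 mm thick, 50 mm deep, 240 mm wide, fixed. Origin at the centre of its underside; axes as the dock's.
- pad_front: Yellow floor pad of the dock between the grey pad and the lip, where the light roller belongs: 2 mm thick, 38 mm deep, 240 mm wide, fixed. Origin at the centre of its underside; axes as the dock's.
Not all that is in view belongs to the job. Leave any pink or purple look-alike of the part that bears roller_b_center alone.

How it is judged:
By the outcome, as a careful person would: the job done as asked, in the order asked, and still so for the second after the job is handed in, with the robot touching nothing.
It also fails if it takes over 72 s, if anything falls off the work surface, if the arm or the gripper's body presses on something with over 40 N, if the wrist force passes 120 N, or if a joint passes its speed limit or range.

## Working session

There is one attempt and no reset: what is moved stays moved. The work goes in short steps, Python scripts to look and compute and a tool call to move; the robot and the scene stay as the last step left them, time stands still between calls to the robot, and variables do not carry over. Pictures are saved under pics/ and viewed, and the job is handed in when it is done.

Besides the shell and the picture viewer there is one more tool, called after "Call:" by a JSON object that holds its "api" and its "payload". drive_tool: Moves the arm, as the interface text tells. Shifts and turns lie within -1 to 1; 1 stands for 0.04 m of shift or 120 degrees of turn. Its arguments: {"type":"object","properties":{"increments":{"type":"array"},"hand":{"type":"number"},"squeeze":{"type":"number"}},"required":["increments"]}

```bash
mkdir -p pics; ls
python3 - <<'E'
from cell import env
import cv2,pickle
o=env.get_obs()
for k,v in o.items(): print(k,v)
for n in ["scene","top","wrist"]:
    c=env.read_camera(n); pickle.dump(c,open(f"pics/{n}0.pkl","wb"))
    cv2.imwrite(f"pics/{n}0.png",c["frame"][:,:,::-1]); print(n,c["fx"],c["cx"],c["cy"],-c["R"].T@c["t"])
E
```

```text
pics
time_s 0.0
qpos [-66.2272319   18.43706225  -4.01503882  83.17478789   1.29536021
  78.54364194  -3.25993491]
joint_velocities [ 0.01056969  0.0983927  -0.0451283  -0.01327651  0.07616391  0.03445822
 -0.04280475]
effort [ 1.29868763e-04 -4.91274691e+01 -4.03742613e-01 -3.12516475e+01
 -6.38633547e-02  4.40821680e-02  1.56555138e-04]
tool_pos [0.25344102 0.59793477 0.22148512]
tool_rot [-176.64805052   89.88958469 -109.61140218]
force [-0.37321801 -0.06812161  0.78745875]
wrist_torque [ 0.00460156 -0.00215901  0.00910602]
grip_width 0.0872161301386843
scene 408.99942830370753 324.7329117445165 194.73305476721995 [ 0.50500244 -0.54242366  1.14698421]
top 397.08123795942083 327.20265122763 200.0218724153042 [0.28649241 0.07712809 1.30942362]
wrist 330.98876834387113 317.49033832630016 204.48167268996625 [0.18441035 0.62926802 0.38449826]
```

View pics/scene0.png

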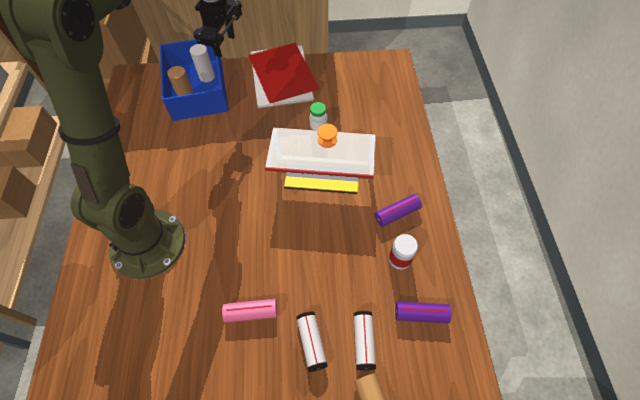

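View pics/top0.png

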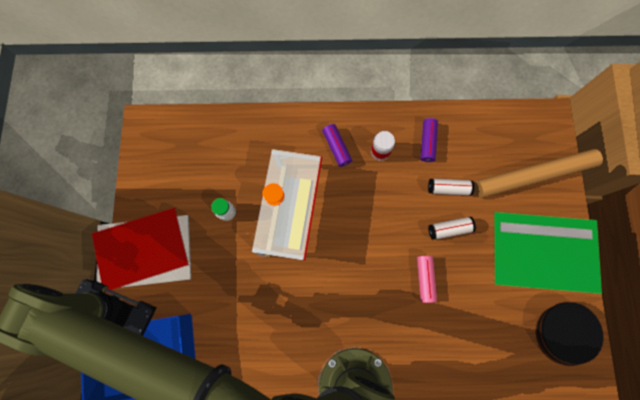

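View pics/wrist0.png

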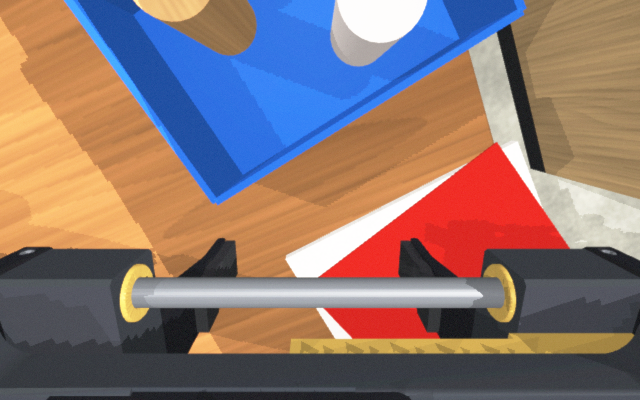

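Candidates for the rollers: the two white cylinders with black ends and a red line at top-view pixels (452,187) and (452,228). The purple pair (337,145) and (429,140) and the pink one (427,278) are decoys, and the grey cylinder in the blue box is clutter. The dock is at top (290,205), its front facing right (-y). Next I measure and make an enlarged crop.

```bash
cat > h.py <<'E'
import numpy as np,cv2,pickle
def load(n): return pickle.load(open(n,'rb'))
def ray(c,px,z):
    d=np.array([(px[0]-c["cx"])/c["fx"],(px[1]-c["cy"])/c["fy"],1.]); R=np.array(c["R"]);t=np.array(c["t"]).ravel()
    o=-R.T@t; w=R.T@d; return o+w*(z-o[2])/w[2]
def proj(c,X):
    p=np.array(c["R"])@np.array(X)+np.array(c["t"]).ravel(); return np.array([c["fx"]*p[0]/p[2]+c["cx"],c["fy"]*p[1]/p[2]+c["cy"]])
E
python3 - <<'E'
from h import *
for n,boxs in (("top",[(405,160,480,205),(405,205,490,250)]),("scene",[(288,302,330,380),(348,302,382,378)])):
    c=load(f"pics/{n}0.pkl");f=c["frame"].astype(int);hsv=cv2.cvtColor(c["frame"],cv2.COLOR_RGB2HSV)
    for b in boxs:
        x0,y0,x1,y1=b
        s=hsv[y0:y1,x0:x1]; 
        white=((s[...,1]<60)&(s[...,2]>110)); dark=(s[...,2]<45)
        rl=((s[...,0]<8)|(s[...,0]>172))&(s[...,1]>120)&(s[...,2]>130)
        for nm,m in(("white",white),("dark",dark),("red",rl)):
            m=m.astype(np.uint8); k,l,st,ce=cv2.connectedComponentsWithStats(m)
            for i in range(1,k):
                if st[i,4]>15:
                    ys,xs=np.nonzero(l==i); r=cv2.minAreaRect(np.stack([xs+x0,ys+y0],1).astype(np.float32))
                    print(n,b,nm,st[i,4],ce[i]+[x0,y0],r[1],ray(c,ce[i]+[x0,y0],0.05 if nm=="red" else .03).round(4))
    for nm,lo,hi,z in(("yellow",(22,120,120),(35,255,255),.002),):
        m=cv2.inRange(hsv,lo,hi);k,l,st,ce=cv2.connectedComponentsWithStats(m)
        for i in range(1,k):
            if st[i,4]>60:
                ys,xs=np.nonzero(l==i);r=cv2.minAreaRect(np.stack([xs,ys],1).astype(np.float32));bp=cv2.boxPoints(r)
                print(n,nm,st[i],[ray(c,p,z).round(4)[:2] for p in bp])
    im=c["frame"][:,:,::-1]
    cr=im[150:255,400:500] if n=="top" else im[100:205,250:390]
    cv2.imwrite(f"pics/crop_{n}.png",cv2.resize(cr,None,fx=5,fy=5,interpolation=cv2.INTER_CUBIC))
c=load("pics/top0.pkl");cv2.imwrite("pics/crop_dock.png",cv2.resize(c["frame"][140:270,240:340,::-1],None,fx=4.5,fy=4.5,interpolation=cv2.INTER_CUBIC))
E
```

```text
top (405, 160, 480, 205) white 140 [452.03571429 181.35714286] (37.14838409423828, 3.7576470375061035) [ 0.6365 -0.343   0.03  ]
top (405, 160, 480, 205) white 308 [452.00324675 189.77597403] (37.18887710571289, 8.218786239624023) [ 0.6075 -0.3404  0.03  ]
top (405, 160, 480, 205) dark 49 [430.59183673 185.6122449 ] (13.0, 3.0) [ 0.623  -0.2703  0.03  ]
top (405, 160, 480, 205) dark 24 [472.875 188.125] (2.6255362033843994, 12.131789207458496) [ 0.6121 -0.4102  0.03  ]
top (405, 205, 490, 250) white 196 [452.04081633 222.82653061] (5.0990190505981445, 37.654293060302734) [ 0.4965 -0.331   0.03  ]
top (405, 205, 490, 250) white 272 [453.91176471 231.38602941] (7.252501964569092, 37.624332427978516) [ 0.4683 -0.3347  0.03  ]
top (405, 205, 490, 250) dark 19 [473.57894737 224.        ] (12.369317054748535, 1.9402848482131958) [ 0.4915 -0.4008  0.03  ]
top (405, 205, 490, 250) dark 59 [431.86440678 231.6440678 ] (13.532013893127441, 4.706787109375) [ 0.4686 -0.2631  0.03  ]
scene (288, 302, 330, 380) white 408 [315.86764706 338.66666667] (49.242523193359375, 8.477311134338379) [ 0.4931 -
[... 518 characters left out ...]
 302, 382, 378) white 449 [359.21158129 339.27394209] (49.7962760925293, 9.101913452148438) [ 0.6063 -0.3343  0.03  ]
scene (348, 302, 382, 378) white 363 [369.42699725 339.15151515] (49.46598815917969, 7.42301607131958) [ 0.633  -0.3361  0.03  ]
scene (348, 302, 382, 378) dark 25 [362.68 312.64] (16.0, 2.0) [ 0.6239 -0.2662  0.03  ]
scene (348, 302, 382, 378) dark 73 [365.30136986 366.78082192] (4.0, 17.0) [ 0.6137 -0.4021  0.03  ]
scene (348, 302, 382, 378) red 49 [365.         338.67346939] (47.03322982788086, 0.9980526566505432) [ 0.6195 -0.3377  0.05  ]
scene yellow [284 176  74  16 758] [array([0.4197, 0.1697]), array([0.4235, 0.2107]), array([0.6635, 0.1697]), array([0.6562, 0.1296])]
```

View pics/crop_top.png

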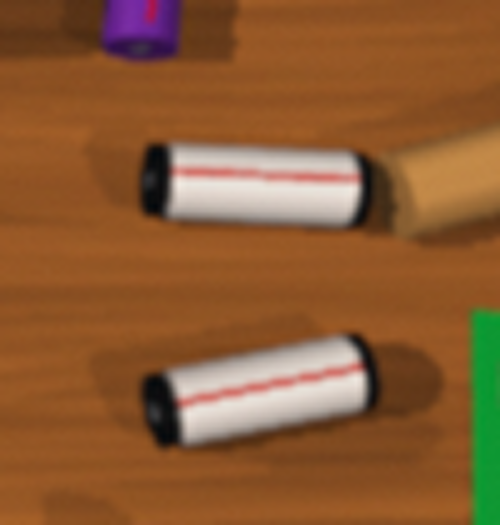

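View pics/crop_scene.png

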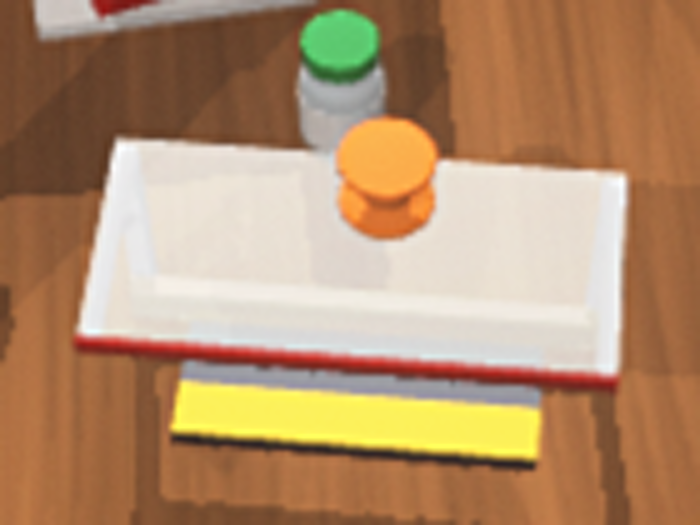

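View pics/crop_dock.png

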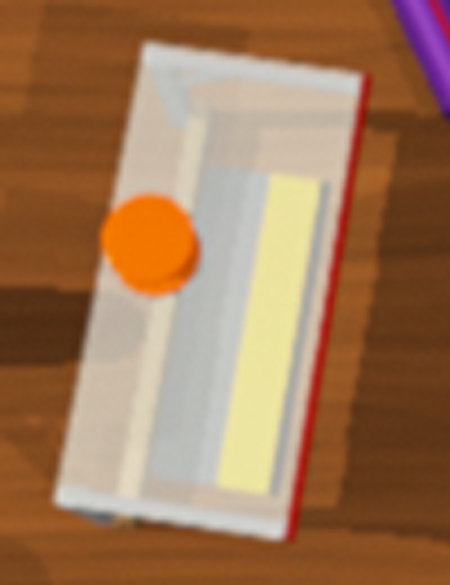

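Run:
```python
from h import *
t=load("pics/top0.pkl");s=load("pics/scene0.pkl")
def pr(n,c,p,z): print(n,ray(c,p,z).round(4)[:2])
for p in [(300.4,178.9),(311.6,180),(299.6,250),(288.4,248.9)]: pr("top yel",t,p,.002)
for p in [(286.5,176.2),(358,180.5),(357.5,191.8),(284.6,186.8)]: pr("scene yel",s,p,.002)
# scene yellow polygon fit
for nm,c in(("top",t),("scene",s)):
    hsv=cv2.cvtColor(c["frame"],cv2.COLOR_RGB2HSV)
    lo,hi=((22,60,150),(36,255,255))
    m=cv2.inRange(hsv,lo,hi);m[:,:200]=0;m[:150]=0;m[270:]=0;m[:,400:]=0
    k,l,st,ce=cv2.connectedComponentsWithStats(m)
    i=1+np.argmax(st[1:,4]);ys,xs=np.nonzero(l==i);print(nm,"yellow",st[i],ce[i],ray(c,ce[i],.002))
    P=np.array([ray(c,(x,y),.002)[:2] for x,y in zip(xs,ys)],np.float32);r=cv2.minAreaRect(P);print(r, )
    w,v=np.linalg.eigh(np.cov(P.T));print("long axis ang",np.degrees(np.arctan2(v[1,1],v[0,1])))
    # red edge
    m=cv2.inRange(hsv,(0,150,80),(8,255,255))|cv2.inRange(hsv,(172,150,80),(180,255,255))
    m2=np.zeros_like(m)
    if nm=="top": m2[150:265,300:326]=m[150:265,300:326]
    else: m2[160:182,262:380]=m[160:182,262:380]
    k,l,st,ce=cv2.connectedComponentsWithStats(m2);i=1+np.argmax(st[1:,4]);ys,xs=np.nonzero(l==i);print("red",st[i])
    for z in (.144,):
        P=np.array([ray(c,(x,y),z)[:2] for x,y in zip(xs,ys)]);w,v=np.linalg.eigh(np.cov(P.T));a=v[:,1];q=(P-P.mean(0))@a
        print("red mean",P.mean(0),"ang",np.degrees(np.arctan2(a[1],a[0])),"len",np.ptp(q),"mid",P.mean(0)+a*(q.max()+q.min())/2)
for n,p,z in(("spool top",(273,193),.192),("green",(220,206),.1),("paint",(384,139),.11)): pr(n,t,p,z)
for n,p,z in(("spool s",(327,132),.192),("green s",(318,109),.1),("paint s",(404,243),.11)): pr(n,s,p,z)
pr("purple1",t,(337,145),.03);pr("purple2",t,(429,140),.03);pr("pink",t,(427,278),.03);pr("dowel end",t,(482,187),.02);pr("green book",t,(496,215),.0)
```

```text
top yel [0.6611 0.1653]
top yel [0.6566 0.127 ]
top yel [0.4186 0.168 ]
top yel [0.4228 0.2048]
scene yel [0.4294 0.2088]
scene yel [0.665  0.1729]
scene yel [0.6583 0.1297]
scene yel [0.422  0.1678]
top yellow [289 179  22  71 788] [299.36548223 213.94923858] [0.53913042 0.16878582 0.002     ]
((0.5419034361839294, 0.16834315657615662), (0.03747285157442093, 0.24108466506004333), 80.47373962402344)
long axis ang 170.3138551944281
red [304 156  19 105 219]
red mean [0.5270457 0.1192509] ang 170.2628012323011 len 0.3222098440883043 mid [0.53385393 0.1180826 ]
scene yellow [284 176  74  16 769] [321.02860858 183.66710013] [0.54210971 0.17031843 0.002     ]
((0.5413553714752197, 0.1706625521183014), (0.04076716676354408, 0.24034592509269714), 80.29903411865234)
long axis ang 170.33104893285588
red [264 167 110  12 279]
red mean [0.53231384 0.12125596] ang 170.34194486004802 len 0.32200236812383415 mid [0.53173429 0.12135459]
spool top [0.5654 0.2319]
green [0.5493 0.4092]
paint [ 0.7589 -0.1104]
spool s [0.5667 0.2311]
green s [0.5502 0.4069]
paint s [ 0.7519 -0.1065]
purple1 [0.7712 0.0384]
purple2 [ 0.7843 -0.2767]
pink [ 0.3213 -0.2368]
dowel end [ 0.6181 -0.445 ]
green book [ 0.5256 -0.4901]
```

Both white rollers in the crop show black bands and a red line, and both views agree on their positions to about 2 mm. The yellow pad (0.5416, 0.1695) and the shelf's red edge give a consistent dock origin of about (0.553, 0.2375), with rolling direction 80.3°. Now the first grasp.

```bash
cat >> h.py <<'E'
from scipy.spatial.transform import Rotation as Ro
O=np.array([.5532,.2375,0]);ph=np.radians(80.3);X=np.array([np.cos(ph),np.sin(ph),0]);Y=np.array([-np.sin(ph),np.cos(ph),0])
def dk(x,y,z): return O+x*X+y*Y+np.array([0,0,z])
def pose():
    from cell import env
    o=env.get_obs(); return np.array(o["tool_pos"]),Ro.from_euler('xyz',o["tool_rot"],degrees=True).as_matrix(),o
def down(jaw): # jaw deg -> R
    a=np.radians(jaw);x=np.array([0,0,-1.]);z=np.array([np.cos(a),np.sin(a),0]);return np.stack([x,np.cross(z,x),z],1)
def need(p,R,tp,tR=None):
    print("pos",p.round(4),"dock",((p-O)@X).round(4),((p-O)@Y).round(4),"shift units",(R.T@(tp-p)/.04).round(2))
    if tR is not None:
        v=Ro.from_matrix(R.T@tR).as_rotvec(degrees=True);print("turn deg",v.round(2),"units",(v/120).round(3),"shift after turn",(tR.T@(tp-p)/.04).round(2))
E
python3 - <<'E'
from h import *
p,R,o=pose();print(R.round(3)); print("jaw ang",np.degrees(np.arctan2(R[1,2],R[0,2])))
w=load("pics/wrist0.pkl");print("cam in tool",R.T@(-np.array(w["R"]).T@np.array(w["t"]).ravel()-p))
t=load("pics/top0.pkl");s=load("pics/scene0.pkl")
for n,b,c in(("A",(420,160,480,205),t),("B",(405,205,490,250),t),("B",(288,302,330,380),s),("A",(348,302,382,378),s)):
    x0,y0,x1,y1=b;q=cv2.cvtColor(c["frame"],cv2.COLOR_RGB2HSV)[y0:y1,x0:x1]
    m=((q[...,1]<60)&(q[...,2]>110)).astype(np.uint8); m=cv2.morphologyEx(m,cv2.MORPH_CLOSE,np.ones((5,5)))
    k,l,st,ce=cv2.connectedComponentsWithStats(m);i=1+np.argmax(st[1:,4]);ys,xs=np.nonzero(l==i)
    P=np.array([ray(c,(a+x0,d+y0),.04)[:2] for a,d in zip(xs,ys)]);wv,v=np.linalg.eigh(np.cov(P.T));a=v[:,1]
    print(n,P.mean(0).round(4),"axis",np.degrees(np.arctan2(a[1],a[0])).round(2),"len",np.ptp(P@a),np.ptp(P@v[:,0]))
E
```

```text
[[-0.    -0.921  0.39 ]
 [-0.001  0.39   0.921]
 [-1.    -0.    -0.001]]
jaw ang 67.03650727074061
cam in tool [-0.16282287  0.07576915  0.00152768]
A [ 0.6156 -0.3384] axis 86.99 len 0.12309795985086008 0.04974708635913405
B [ 0.4793 -0.3303] axis 101.03 len 0.125629441989002 0.048923241741539
B [ 0.4798 -0.3277] axis 100.23 len 0.1250500662992461 0.048610054660108204
A [ 0.6176 -0.3362] axis 86.26 len 0.1247807491332493 0.048007723958364945
```

Call:
{"api": "drive_tool", "payload": {"increments": [[[-0.1, 0, 0], [0.07, 0, 0]], [[-0.1, 0, 0], [0.07, 0, 0]], [[-0.1, 0, 0], [0.07, 0, 0]], [[-0.1, 0, 0], [0.07, 0, 0]], [[-0.1, 0, 0], [0.07, 0, 0]], [[-0.1, 0, 0], [0.07, 0, 0]], [[0, 0, 0], [0.07, 0, 0]], [[0, 0, 0], [0.07, 0, 0]], [[0, 0, 0], [0.03, 0, 0]]], "hand": 1, "squeeze": 50}}

```text
time_s: 1.05
tool_pos: [0.2535, 0.5983, 0.2461]
tool_rot: [-96.3, 90.0, -100.3]
force: [-0.7, 0.3, 0.3]
grip_width: 0.0872
```

Run:
```python
from h import *
p,R,o=pose();need(p,R,np.array([.6166,-.3373,.12]),down(-3.4));print(o["qpos"])
```

```text
pos [0.2535 0.5983 0.2461] dock 0.3051 0.3562 shift units [  3.17 -22.7   10.69]
turn deg [-0.61 -0.    0.04] units [-0.005 -0.     0.   ] shift after turn [  3.15 -22.81  10.45]
[-73.33945293  17.71238054   5.06584054  81.39112186  -1.55030422
  81.00588556 -72.280746  ]
```

Call:
{"api": "drive_tool", "payload": {"increments": [[[0, -0.5, 0.25], [0, 0, 0]], [[0, -0.9, 0.42], [0, 0, 0]], [[0, -0.9, 0.42], [0, 0, 0]], [[0, -0.9, 0.42], [0, 0, 0]], [[0, -0.9, 0.42], [0, 0, 0]], [[0, -0.9, 0.42], [0, 0, 0]], [[0, -0.9, 0.42], [0, 0, 0]], [[0, -0.9, 0.42], [0, 0, 0]], [[0, -0.9, 0.42], [0, 0, 0]], [[0, -0.9, 0.42], [0, 0, 0]]]}}

```text
time_s: 2.05
tool_pos: [0.3921, 0.243, 0.2465]
tool_rot: [104.3, 90.0, 100.5]
force: [0.3, 0.9, 0.4]
grip_width: 0.0872
```

Call:
{"api": "drive_tool", "payload": {"increments": [[[0, -0.9, 0.42], [0, 0, 0]], [[0, -0.9, 0.42], [0, 0, 0]], [[0, -0.9, 0.42], [0, 0, 0]], [[0, -0.9, 0.42], [0, 0, 0]], [[0, -0.9, 0.42], [0, 0, 0]], [[0, -0.9, 0.42], [0, 0, 0]], [[0, -0.9, 0.42], [0, 0, 0]], [[0, -0.9, 0.42], [0, 0, 0]], [[0, -0.9, 0.42], [0, 0, 0]], [[0, -0.9, 0.42], [0, 0, 0]]]}}

```text
time_s: 3.05
tool_pos: [0.5362, -0.1269, 0.2466]
tool_rot: [51.0, 90.0, 47.3]
force: [1.1, -0.3, -0.7]
grip_width: 0.0869
```

Call:
{"api": "drive_tool", "payload": {"increments": [[[0, -0.9, 0.4], [0, 0, 0]], [[0, -0.9, 0.4], [0, 0, 0]], [[0, -0.9, 0.4], [0, 0, 0]], [[0, -0.9, 0.4], [0, 0, 0]], [[0, -0.5, 0.3], [0, 0, 0]], [[0.5, 0, 0], [0, 0, 0]], [[0.7, 0, 0], [0, 0, 0]], [[0.7, 0, 0], [0, 0, 0]], [[0, 0, 0], [0, 0, 0]]]}}

```text
time_s: 3.95
tool_pos: [0.5988, -0.2924, 0.166]
tool_rot: [159.3, 89.5, 155.5]
force: [-0.7, 0.1, -0.7]
grip_width: 0.087
```

Run:
```python
from h import *
from cell import env
p,R,o=pose();need(p,R,np.array([.6166,-.3373,.007]),down(-3.4));print(o["qpos"],o["force"])
c=env.read_camera("wrist");cv2.imwrite("pics/w1.png",c["frame"][:,:,::-1]);pickle.dump(c,open("pics/w1.pkl","wb"))
```

```text
pos [ 0.5988 -0.2924  0.166 ] dock -0.5147 -0.1342 shift units [ 3.97 -1.1   0.55]
turn deg [-0.36 -0.42 -0.16] units [-0.003 -0.004 -0.001] shift after turn [ 3.97 -1.09  0.51]
[-11.59107352  28.69577503  48.90744716  85.85899357 -21.83480012
  75.87695027  35.57111836] [-0.72339447  0.0584472  -0.71969122]
```

View pics/w1.png

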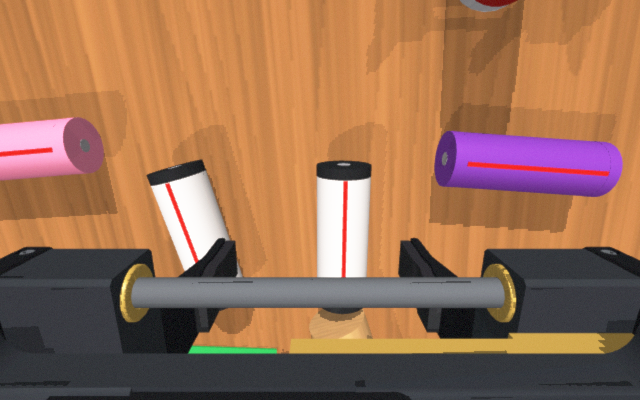

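The wrist view shows roller A (343,230) upright between the jaws, with B to the left (190,210) and the purple decoy to the right. Correct sideways, then descend.

Call:
{"api": "drive_tool", "payload": {"increments": [[[0, -0.55, 0.26], [0, 0, 0]], [[0, -0.55, 0.26], [0, 0, 0]], [[0.6, 0, 0], [0, 0, 0]], [[0.6, 0, 0], [0, 0, 0]], [[0.6, 0, 0], [0, 0, 0]], [[0, 0, 0], [0, 0, 0]]]}}

```text
time_s: 4.6
tool_pos: [0.618, -0.3383, 0.0968]
tool_rot: [153.3, 89.8, 149.6]
force: [-0.3, 0.5, -0.4]
grip_width: 0.0872
```

Run:
```python
from h import *
p,R,o=pose();need(p,R,np.array([.6166,-.3373,.007]),down(-3.4));print(o["qpos"],o["force"])
```

```text
pos [ 0.618  -0.3383  0.0968] dock -0.5567 -0.1609 shift units [ 2.25  0.02 -0.03]
turn deg [-0.33 -0.2  -0.1 ] units [-0.003 -0.002 -0.001] shift after turn [ 2.25  0.02 -0.04]
[ -4.91567884  36.31181318  46.1074144   83.89540636 -26.74222991
  71.39636706  40.53358311] [-0.31833498  0.53233491 -0.38006426]
```

Call:
{"api": "drive_tool", "payload": {"increments": [[[0.5, 0, 0], [0, 0, 0]], [[0.5, 0, 0], [0, 0, 0]], [[0.5, 0, 0], [0, 0, 0]], [[0.5, 0, 0], [0, 0, 0]], [[0.24, 0, 0], [0, 0, 0]], [[0, 0, 0], [0, 0, 0]]]}}

```text
time_s: 5.2
tool_pos: [0.6185, -0.339, 0.0082]
tool_rot: [154.2, 89.9, 150.4]
force: [-0.5, 0.3, -0.7]
grip_width: 0.0871
```

Call:
{"api": "drive_tool", "payload": {"increments": [[[0, 0, 0], [0, 0, 0]], [[0, 0, 0], [0, 0, 0]], [[0, 0, 0], [0, 0, 0]], [[0, 0, 0], [0, 0, 0]], [[0, 0, 0], [0, 0, 0]], [[0, 0, 0], [0, 0, 0]]], "hand": -1, "squeeze": 55}}

```text
time_s: 5.8
tool_pos: [0.619, -0.3395, 0.0092]
tool_rot: [3.1, 90.0, -0.7]
force: [-0.3, -0.3, 0.9]
grip_width: 0.0491
```

Call:
{"api": "drive_tool", "payload": {"increments": [[[-0.3, 0, 0], [0, 0, 0]], [[-0.5, 0, 0], [0, 0, 0]], [[-0.5, 0, 0], [0, 0, 0]], [[-0.5, 0, 0], [0, 0, 0]], [[0, 0, 0], [0, 0, 0]], [[0, 0, 0], [0, 0, 0]], [[0, 0, 0], [0, 0, 0]], [[0, 0, 0], [0, 0, 0]]]}}

```text
time_s: 6.6
tool_pos: [0.6182, -0.3389, 0.0796]
tool_rot: [154.5, 89.9, 150.7]
force: [-0.3, -0.3, -2.3]
grip_width: 0.049
```

Run:
```python
from h import *
from cell import env
p,R,o=pose();need(p,R,dk(-.26,0,.09),down(80.3));print(o["qpos"],o["force"],o["wrist_torque"],o["grip_width"])
F=[]
for i in range(3):
    c=env.read_camera("wrist");F.append(env.get_obs()["force"])
print(np.mean(F,0))
cv2.imwrite("pics/w2.png",c["frame"][:,:,::-1])
```

```text
pos [ 0.6182 -0.3389  0.0796] dock -0.5572 -0.1612 shift units [-0.25  7.81 -3.24]
turn deg [-8.406e+01 -5.000e-02 -1.300e-01] units [-0.701 -0.    -0.001] shift after turn [-0.26  4.03  7.43]
[ -4.66686267  37.16340131  45.63773866  84.77297903 -27.39548138
  69.75481322  40.97189296] [-0.2764872  -0.29865877 -2.33190987] [-0.11884517  0.05282741 -0.03986886] 0.04904739507035704
[-0.24652948  0.26494899 -2.39695115]
```

View pics/w2.png

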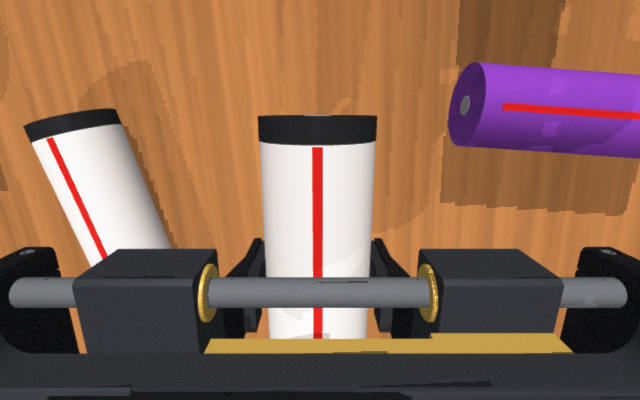

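Roller A reads about -2.4 N, around 250 g, so it is the light one. The wrist view shows it held straight (318,230). Lay it back and heft B.

Call:
{"api": "drive_tool", "payload": {"increments": [[[0.5, 0, 0], [0, 0, 0]], [[0.5, 0, 0], [0, 0, 0]], [[0.5, 0, 0], [0, 0, 0]], [[0.2, 0, 0], [0, 0, 0]], [[0.06, 0, 0], [0, 0, 0]], [[0, 0, 0], [0, 0, 0]]]}}

```text
time_s: 7.35
tool_pos: [0.619, -0.3397, 0.0106]
tool_rot: [-74.7, 90.0, -78.5]
force: [0.5, -0.4, -2.4]
grip_width: 0.0489
```

Call:
{"api": "drive_tool", "payload": {"increments": [[[0, 0, 0], [0, 0, 0]], [[0, 0, 0], [0, 0, 0]], [[0, 0, 0], [0, 0, 0]], [[0, 0, 0], [0, 0, 0]], [[-0.6, 0, 0], [0, 0, 0]], [[-0.8, 0, 0], [0, 0, 0]], [[-0.8, 0, 0], [0, 0, 0]], [[-0.4, 0, 0], [0, 0, 0]]], "hand": 1}}

```text
time_s: 8.15
tool_pos: [0.62, -0.3406, 0.1181]
tool_rot: [-22.2, 89.7, -26.0]
force: [1.0, -0.5, 1.1]
grip_width: 0.0866
```

Run:
```python
from h import *
from cell import env
p,R,o=pose();need(p,R,np.array([.4795,-.329,.1]),down(10.6));print(o["qpos"],o["force"])
c=env.read_camera("wrist")
cv2.imwrite("pics/w3.png",c["frame"][:,:,::-1])
```

```text
pos [ 0.62   -0.3406  0.1181] dock -0.5586 -0.1633 shift units [ 0.44  0.06 -3.53]
turn deg [-14.37   0.23   0.13] units [-0.12   0.002  0.001] shift after turn [ 0.45  0.93 -3.4 ]
[ -5.15190694  35.30863555  46.78171643  82.7883232  -26.19791231
  72.87953047  40.16772788] [ 0.95331283 -0.47519532  1.05928779]
```

View pics/w3.png

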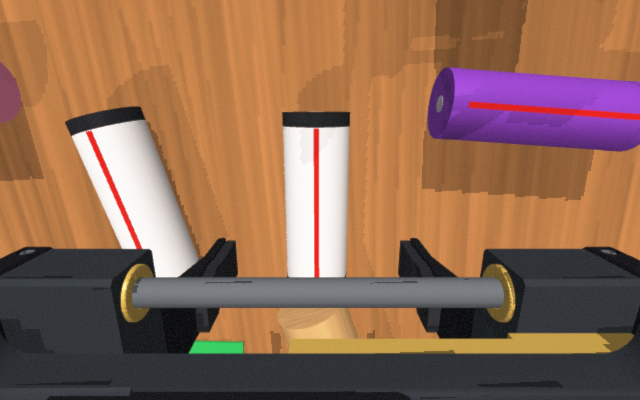

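Roller A is back on the bench, centred at (316,195) and still square to the jaws. Over to B.

Call:
{"api": "drive_tool", "payload": {"increments": [[[0, 0, -0.7], [0, 0, 0]], [[0, 0, -0.8], [0, 0, 0]], [[0, 0, -0.8], [0, 0, 0]], [[0, 0, -0.8], [0, 0, 0]], [[0, 0, -0.43], [0, 0, 0]], [[0, 0, 0], [-0.06, 0, 0]], [[0, 0, 0], [-0.06, 0, 0]], [[0, 0, 0], [0, 0, 0]]]}}

```text
time_s: 9.0
tool_pos: [0.4775, -0.3297, 0.1137]
tool_rot: [106.7, 89.9, 117.4]
force: [1.0, 0.5, -0.1]
grip_width: 0.087
```

Run:
```python
from h import *
from cell import env
p,R,o=pose();need(p,R,np.array([.4795,-.329,.007]),down(10.6));print(o["qpos"],o["force"])
c=env.read_camera("wrist")
cv2.imwrite("pics/w4.png",c["frame"][:,:,::-1])
```

```text
pos [ 0.4775 -0.3297  0.1137] dock -0.5718 -0.0209 shift units [2.67 0.   0.05]
turn deg [ 0.06 -0.02 -0.07] units [ 0.001 -0.    -0.001] shift after turn [2.67 0.01 0.05]
[ -9.62444875  19.33822846  49.77933381 102.40952757 -16.13067015
  65.76159742  55.95848385] [ 1.00631164  0.54021724 -0.13920702]
```

View pics/w4.png

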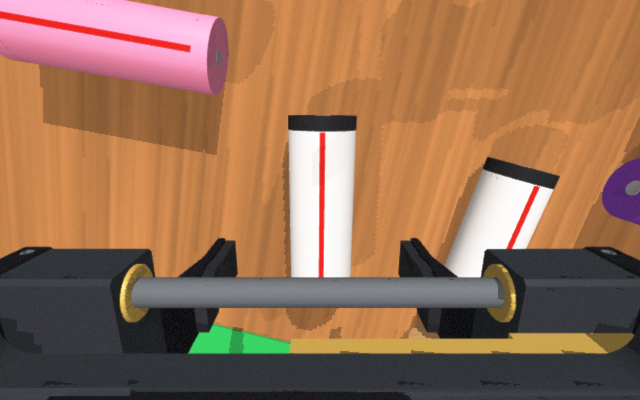

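B sits centred between the fingers at (322,200), parallel to them. Descend, grip, lift.

Call:
{"api": "drive_tool", "payload": {"increments": [[[0.6, 0, 0.05], [0, 0, 0]], [[0.6, 0, 0], [0, 0, 0]], [[0.6, 0, 0], [0, 0, 0]], [[0.6, 0, 0], [0, 0, 0]], [[0.25, 0, 0], [0, 0, 0]], [[0, 0, 0], [0, 0, 0]]]}}

```text
time_s: 9.65
tool_pos: [0.4787, -0.3292, 0.0069]
tool_rot: [152.1, 89.8, 162.6]
force: [-0.7, -0.7, -1.3]
grip_width: 0.0871
```

Call:
{"api": "drive_tool", "payload": {"increments": [[[0, 0, 0], [0, 0, 0]], [[0, 0, 0], [0, 0, 0]], [[0, 0, 0], [0, 0, 0]], [[0, 0, 0], [0, 0, 0]], [[0, 0, 0], [0, 0, 0]], [[0, 0, 0], [0, 0, 0]]], "hand": -1, "squeeze": 55}}

```text
time_s: 10.25
tool_pos: [0.4803, -0.3298, 0.0088]
tool_rot: [-5.0, 90.0, 5.6]
force: [-0.6, -0.0, 0.9]
grip_width: 0.0485
```

Call:
{"api": "drive_tool", "payload": {"increments": [[[-0.3, 0, 0], [0, 0, 0]], [[-0.5, 0, 0], [0, 0, 0]], [[-0.6, 0, 0], [0, 0, 0]], [[-0.6, 0, 0], [0, 0, 0]], [[-0.4, 0, 0], [0, 0, 0]], [[0, 0, 0], [0, 0, 0]], [[0, 0, 0], [0, 0, 0]], [[0, 0, 0], [0, 0, 0]]]}}

```text
time_s: 11.05
tool_pos: [0.4789, -0.329, 0.103]
tool_rot: [139.3, 89.8, 149.9]
force: [-1.2, 0.1, -7.1]
grip_width: 0.0486
```

Run:
```python
from h import *
from cell import env
F=[]
for i in range(3):
    c=env.read_camera("wrist");F.append(env.get_obs()["force"])
print(np.mean(F,0))
p,R,o=pose();need(p,R,dk(-.26,0,.09),down(80.3));print(o["qpos"],o["force"],o["wrist_torque"],o["grip_width"])
cv2.imwrite("pics/w5.png",c["frame"][:,:,::-1])
```

```text
[-0.32092414  0.00852966 -7.05344228]
pos [ 0.4792 -0.3294  0.1034] dock -0.5713 -0.0226 shift units [0.34 7.49 2.17]
turn deg [-6.967e+01 -5.000e-02 -1.200e-01] units [-0.581 -0.    -0.001] shift after turn [0.33 0.56 7.78]
[ -9.40700403  20.33504594  49.58465711 102.74331571 -16.95532417
  64.85986349  56.3950563 ] [-0.58681451  0.28628959 -7.52590227] [-0.10224545  0.04927455  0.02884507] 0.04902763310278142
```

View pics/w5.png

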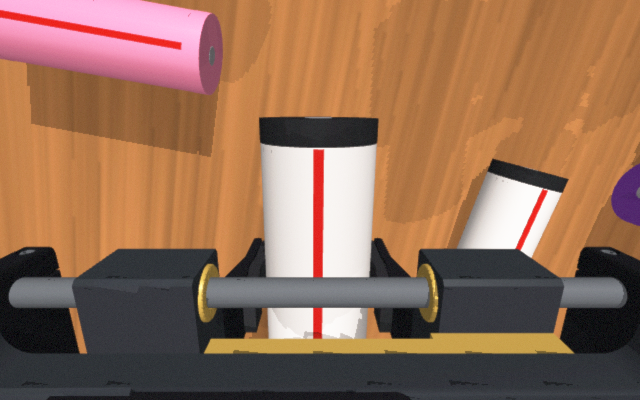

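B reads about -7.1 to -7.5 N, around 730 g: the heavy one. The wrist view shows it held straight (318,230). Carry it to the spot in front of the dock.

Call:
{"api": "drive_tool", "payload": {"increments": [[[0, 0.5, 0.15], [0, 0, 0]], [[0, 0.8, 0.23], [0, 0, 0]], [[0, 0.8, 0.23], [0, 0, 0]], [[0, 0.8, 0.23], [0, 0, 0]], [[0, 0.8, 0.23], [0, 0, 0]], [[0, 0.8, 0.23], [0, 0, 0]], [[0, 0.8, 0.23], [0, 0, 0]], [[0, 0.8, 0.23], [0, 0, 0]], [[0, 0.8, 0.23], [0, 0, 0]], [[0, 0.59, 0.18], [0, 0, 0]]]}}

```text
time_s: 12.2
tool_pos: [0.5096, -0.0169, 0.1041]
tool_rot: [117.6, 89.9, 128.4]
force: [0.6, 0.1, -7.3]
grip_width: 0.049
```

Call:
{"api": "drive_tool", "payload": {"increments": [[[0, 0, 0], [-0.065, 0, 0]], [[0, 0, 0], [-0.065, 0, 0]], [[0, 0, 0], [-0.065, 0, 0]], [[0, 0, 0], [-0.065, 0, 0]], [[0, 0, 0], [-0.065, 0, 0]], [[0, 0, 0], [-0.065, 0, 0]], [[0, 0, 0], [-0.065, 0, 0]], [[0, 0, 0], [-0.065, 0, 0]], [[0, 0, 0], [-0.061, 0, 0]], [[0, 0, 0], [0, 0, 0]]]}}

```text
time_s: 13.2
tool_pos: [0.5096, -0.0198, 0.1041]
tool_rot: [117.5, 89.9, -162.2]
force: [-0.7, -0.4, -6.4]
grip_width: 0.0491
```

Run:
```python
from h import *
from cell import env
p,R,o=pose();need(p,R,dk(-.26,0,.0095),down(80.3));print(o["qpos"],o["force"],o["wrist_torque"],o["grip_width"])
for n in("top","scene"):
    c=env.read_camera(n);cv2.imwrite(f"pics/{n}6.png",c["frame"][:,:,::-1])
```

```text
pos [ 0.5096 -0.0198  0.1041] dock -0.261 -0.0003 shift units [2.36 0.01 0.03]
turn deg [ 0.03 -0.02 -0.05] units [ 0. -0. -0.] shift after turn [2.36 0.01 0.02]
[-34.64382947   7.40240964  36.35741778 112.18968684  -4.94446722
  61.97428454  84.15066035] [-0.6523449  -0.35608685 -6.44863026] [ 0.01907054  0.04265238 -0.05384393] 0.04912589363219495
```

View pics/scene6.png

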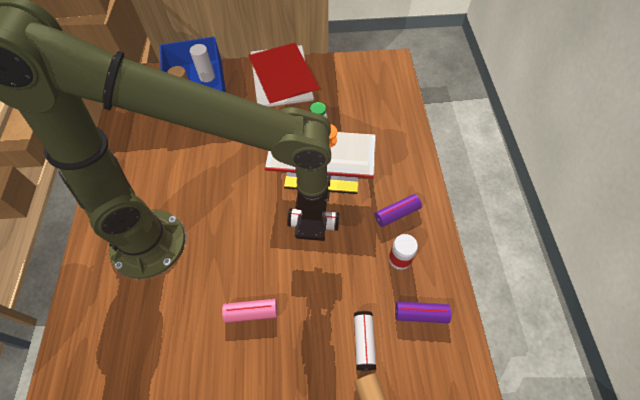

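The roller hangs in the gripper square in front of the yellow pad (scene (313,218)), with clearance to the shelf edge. Lower it.

Call:
{"api": "drive_tool", "payload": {"increments": [[[0.6, 0, 0], [0, 0, 0]], [[0.6, 0, 0], [0, 0, 0]], [[0.6, 0, 0], [0, 0, 0]], [[0.4, 0, 0], [0, 0, 0]], [[0.12, 0, 0], [0, 0, 0]], [[0.04, 0, 0], [0, 0, 0]], [[0, 0, 0], [0, 0, 0]]]}}

```text
time_s: 14.0
tool_pos: [0.5107, -0.0194, 0.0108]
tool_rot: [-79.1, 89.9, 1.2]
force: [-0.1, -0.4, -6.3]
grip_width: 0.0491
```

Call:
{"api": "drive_tool", "payload": {"increments": [[[0.03, 0, 0], [0, 0, 0]], [[0.02, 0, 0], [0, 0, 0]], [[0, 0, 0], [0, 0, 0]]]}}

```text
time_s: 14.3
tool_pos: [0.5107, -0.0192, 0.0088]
tool_rot: [-63.8, 89.9, 16.5]
force: [0.4, 0.3, -5.3]
grip_width: 0.0491
```

Call:
{"api": "drive_tool", "payload": {"increments": [[[0.02, 0, 0], [0, 0, 0]], [[0.0, 0, 0], [0, 0, 0]]]}}

```text
time_s: 14.5
tool_pos: [0.5107, -0.0193, 0.0088]
tool_rot: [-38.2, 89.9, 42.1]
force: [-3.2, -0.1, 5.5]
grip_width: 0.0488
```

Call:
{"api": "drive_tool", "payload": {"increments": [[[0, 0, 0], [0, 0, 0]], [[0, 0, 0], [0, 0, 0]], [[0, 0, 0], [0, 0, 0]], [[0, 0, 0], [0, 0, 0]], [[-0.5, 0, 0], [0, 0, 0]], [[-0.8, 0, 0], [0, 0, 0]], [[-0.8, 0, 0], [0, 0, 0]], [[-0.8, 0, 0], [0, 0, 0]], [[-0.6, 0, 0], [0, 0, 0]], [[0, 0, 0], [0, 0, 0]]], "hand": 1}}

```text
time_s: 15.5
tool_pos: [0.5126, -0.0194, 0.1509]
tool_rot: [-67.0, 89.6, 13.3]
force: [-0.1, -0.0, 0.4]
grip_width: 0.087
```

```bash
cat >> h.py <<'E'
def push(L,s=-1):
    l=np.radians(L);z=np.array([0,0,1.]);x=X*np.sin(l)-z*np.cos(l);zt=s*Y;return np.stack([x,np.cross(zt,x),zt],1)
E
python3 - <<'E'
from h import *
from cell import env
p,R,o=pose();need(p,R,dk(-.40,0,.2),push(0));print(o["qpos"],o["force"])
print(push(40).round(3),"lean turn",Ro.from_matrix(push(0).T@push(40)).as_rotvec(degrees=True))
c=env.read_camera("wrist");cv2.imwrite(f"pics/w7.png",c["frame"][:,:,::-1])
E
```

```text
pos [ 0.5126 -0.0194  0.1509] dock -0.26 -0.0033 shift units [-1.24  0.08 -3.5 ]
turn deg [90.05  0.43  0.17] units [0.75  0.004 0.001] shift after turn [-1.23 -3.5  -0.08]
[-35.92077997   4.16590785  36.92829975 109.25842872  -2.82766904
  67.03358633  82.37585724] [-0.11372075 -0.04519821  0.43444495]
[[ 0.108  0.129  0.986]
 [ 0.634  0.755 -0.168]
 [-0.766  0.643 -0.   ]] lean turn [-1.93256841e-17 -8.82860095e-17  4.00000000e+01]
```

View pics/w7.png

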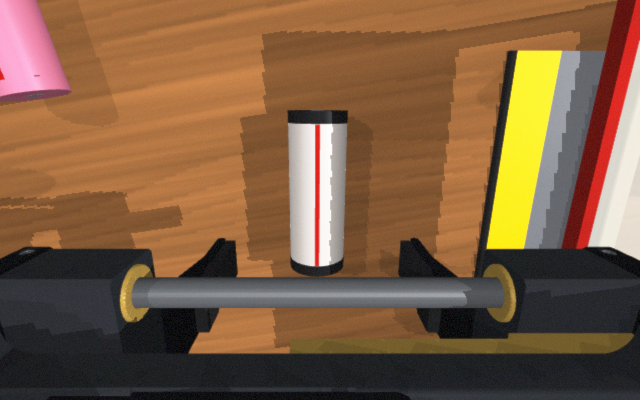

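The roller lies free at wrist (318,190), with the lip, yellow pad and grey pad to the right. Back the tool up, then turn it for pushing.

Call:
{"api": "drive_tool", "payload": {"increments": [[[0, 0, -0.7], [0.06, 0, 0]], [[0, 0.08, -0.8], [0.07, 0, 0]], [[0, 0.2, -0.8], [0.07, 0, 0]], [[0, 0, 0], [0.07, 0, 0]], [[0, 0, 0], [0.07, 0, 0]], [[0, 0, 0], [0.07, 0, 0]], [[0, 0, 0], [0.07, 0, 0]], [[0, 0, 0], [0.07, 0, 0]], [[0, 0, 0], [0.07, 0, 0]], [[0, 0, 0], [0.07, 0, 0]]]}}

```text
time_s: 16.55
tool_pos: [0.471, -0.1021, 0.1457]
tool_rot: [-171.1, 89.8, -173.9]
force: [0.1, 0.4, -0.4]
grip_width: 0.0871
```

Run:
```python
from h import *
p,R,o=pose();need(p,R,dk(-.34,0,.1),push(0));print(o["qpos"],o["force"])
```

```text
pos [ 0.471  -0.1021  0.1457] dock -0.3486 0.0238 shift units [1.14 0.14 0.62]
turn deg [ 6.91 -0.15  0.03] units [ 0.058 -0.001  0.   ] shift after turn [1.14 0.21 0.6 ]
[-3.22187893e+01  1.06403393e-01  4.17694795e+01  1.13213021e+02
 -3.22131375e-02  6.68544731e+01  6.77338429e+00] [ 0.13982517  0.38210516 -0.35699115]
```

Call:
{"api": "drive_tool", "payload": {"increments": [[[0, 0, 0.3], [0.058, 0, 0]], [[0, 0, 0.3], [0, 0, 0]], [[0, 0, 0], [0, 0, 0.07]], [[0, 0, 0], [0, 0, 0.07]], [[0, 0, 0], [0, 0, 0.07]], [[0, 0, 0], [0, 0, 0.07]], [[0, 0, 0], [0, 0, 0.07]], [[0, 0, 0], [0, 0, 0]]]}}

```text
time_s: 17.35
tool_pos: [0.4925, -0.1092, 0.1414]
tool_rot: [91.0, 48.1, 80.7]
force: [-0.3, -0.6, -1.6]
grip_width: 0.0871
```

Run:
```python
from h import *
from cell import env
p,R,o=pose();need(p,R,dk(-.32,0,.010),push(42));print(o["qpos"],o["force"])
for n in("top","scene"):
    c=env.read_camera(n);cv2.imwrite(f"pics/{n}8.png",c["frame"][:,:,::-1]);pickle.dump(c,open(f"pics/{n}8.pkl","wb"))
```

```text
pos [ 0.4925 -0.1092  0.1414] dock -0.3519 0.0014 shift units [ 2.98 -1.6   0.07]
turn deg [-0.66 -0.27  0.06] units [-0.005 -0.002  0.001] shift after turn [ 2.98 -1.61  0.04]
[ -3.2300106   22.90710552  46.06839537 106.56069649 -49.23325732
  89.41576982  49.29186557] [-0.3026087  -0.61795678 -1.58196167]
```

View pics/scene8.png

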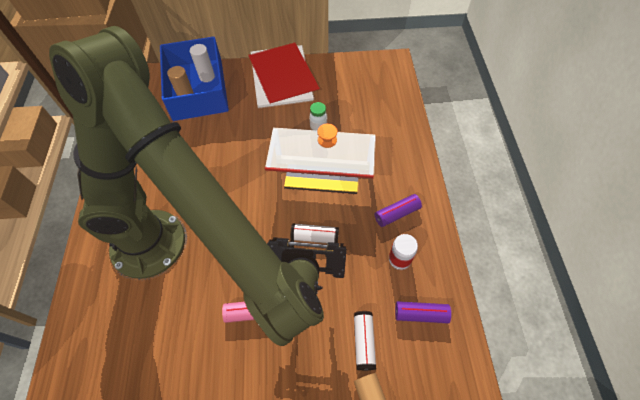

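View pics/top8.png

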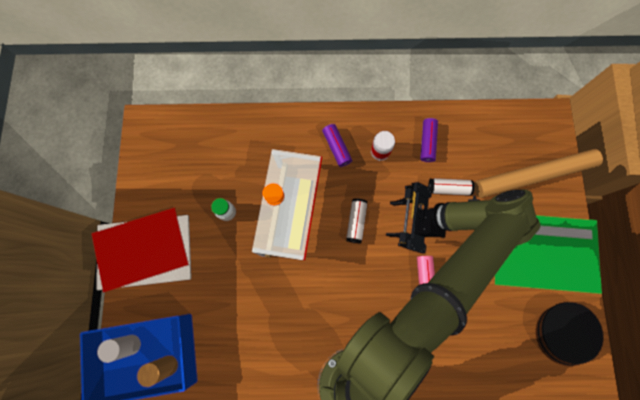

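```bash
cat >> h.py <<'E'
def roller(c,b,z=.04,sat=70,v=100):
    x0,y0,x1,y1=b;q=cv2.cvtColor(c["frame"],cv2.COLOR_RGB2HSV)[y0:y1,x0:x1]
    m=((q[...,1]<sat)&(q[...,2]>v)).astype(np.uint8); m=cv2.morphologyEx(m,cv2.MORPH_CLOSE,np.ones((5,5)))
    k,l,st,ce=cv2.connectedComponentsWithStats(m);i=1+np.argmax(st[1:,4]);ys,xs=np.nonzero(l==i)
    P=np.array([ray(c,(a+x0,d+y0),z)[:2] for a,d in zip(xs,ys)]);wv,v=np.linalg.eigh(np.cov(P.T));a=v[:,1]
    q=P.mean(0);d=np.array([*q,0])-O
    print("roller",q.round(4),"dock",(d@X).round(4),(d@Y).round(4),"axis",(np.degrees(np.arctan2(a[1],a[0]))%180).round(2),"len",np.ptp(P@a).round(4),np.ptp(P@v[:,0]).round(4))
E
python3 - <<'E'
from h import *
roller(load("pics/top8.pkl"),(340,190,372,250))
E
```

```text
roller [ 0.5101 -0.0203] dock -0.2614 -0.001 axis 170.2 len 0.1246 0.0477
```

Call:
{"api": "drive_tool", "payload": {"increments": [[[0.5, -0.27, 0.05], [0, 0, 0]], [[0.6, -0.32, 0], [0, 0, 0]], [[0.6, -0.32, 0], [0, 0, 0]], [[0.6, -0.32, 0], [0, 0, 0]], [[0.4, -0.22, 0], [-0.005, 0, 0]], [[0, 0, 0], [0, 0, 0]]]}}

```text
time_s: 18.05
tool_pos: [0.502, -0.0723, 0.0275]
tool_rot: [89.6, 48.0, 81.1]
force: [-0.7, 0.3, -0.1]
grip_width: 0.0871
```

Run:
```python
from h import *
from cell import env
p,R,o=pose();need(p,R,dk(-.30,0,.009),push(42));print(o["qpos"],o["force"])
```

```text
pos [ 0.502  -0.0723  0.0275] dock -0.3139 -0.0018 shift units [ 0.58 -0.05 -0.04]
turn deg [ 0.99 -0.52 -0.03] units [ 0.008 -0.004 -0.   ] shift after turn [ 0.58 -0.05 -0.04]
[ -2.59087664  31.8452178   40.91551404 111.32288403 -56.88099294
  80.8315031   58.64543455] [-0.67638571  0.3240421  -0.05159062]
```

Roller B lies at dock x = -0.261, y = -0.001 and axis 170.2°, so it is square. I set the lean to 44° and come in low behind it.

Call:
{"api": "drive_tool", "payload": {"increments": [[[0, 0, 0], [0.008, 0, 0.017]], [[0, 0, 0], [0, 0, 0]]]}}

```text
time_s: 18.25
tool_pos: [0.5033, -0.0758, 0.0295]
tool_rot: [90.2, 46.0, 80.6]
force: [0.4, -0.4, -1.3]
grip_width: 0.0873
```

Run:
```python
from h import *
p,R,o=pose();need(p,R,dk(-.305,0,.013),push(44));print(o["qpos"],o["force"])
print("forward 10mm:", (push(44).T@X*.01/.04).round(3))
```

```text
pos [ 0.5033 -0.0758  0.0295] dock -0.3172 -0.0036 shift units [ 0.51 -0.07 -0.09]
turn deg [-0.02 -0.2   0.  ] units [-0.    -0.002  0.   ] shift after turn [ 0.51 -0.07 -0.09]
[ -0.87852064  33.00759088  40.48515342 110.64892662 -58.06016435
  82.72729973  59.04810326] [ 0.38268389 -0.35515787 -1.32818123]
forward 10mm: [0.174 0.18  0.   ]
```

Call:
{"api": "drive_tool", "payload": {"increments": [[[0.26, -0.04, -0.05], [0, 0, 0]], [[0.25, -0.03, -0.04], [0, 0, 0]], [[0, 0, 0], [0, 0, 0]]]}}

```text
time_s: 18.55
tool_pos: [0.5002, -0.0613, 0.011]
tool_rot: [90.5, 45.9, 80.8]
force: [0.2, 0.2, -1.2]
grip_width: 0.0873
```

Run:
```python
from h import *
p,R,o=pose();need(p,R,dk(-.305,0,.013),push(44));print(o["force"])
```

```text
pos [ 0.5002 -0.0613  0.011 ] dock -0.3035 0.0019 shift units [-0.06  0.01  0.05]
turn deg [-0.11 -0.38 -0.1 ] units [-0.001 -0.003 -0.001] shift after turn [-0.06  0.01  0.05]
[ 0.18563409  0.15751222 -1.18177527]
```

Call:
{"api": "drive_tool", "payload": {"increments": [[[0.01, 0.09, 0.0], [0, 0, 0]], [[0.06, 0.06, 0], [0, 0, 0]], [[0.07, 0.07, 0], [0, 0, 0]], [[0.09, 0.09, 0], [0, 0, 0]], [[0.09, 0.09, 0], [0, 0, 0]], [[0.09, 0.09, 0], [0, 0, 0]], [[0.09, 0.09, 0], [0, 0, 0]], [[0.09, 0.09, 0], [0, 0, 0]]]}}

```text
time_s: 19.35
tool_pos: [0.5071, -0.0279, 0.0134]
tool_rot: [90.4, 46.0, 80.6]
force: [-1.4, -0.2, -0.4]
grip_width: 0.0872
```

Run:
```python
from h import *
from cell import env
p,R,o=pose();need(p,R,dk(-.2,0,.013),push(44));print(o["force"],o["qpos"])
c=env.read_camera("scene");cv2.imwrite("pics/scene9.png",c["frame"][:,:,::-1]);pickle.dump(c,open("pics/scene9.pkl","wb"))
cv2.imwrite("pics/scene9c.png",cv2.resize(c["frame"][90:350,180:460,::-1],None,fx=2.2,fy=2.2))
```

```text
pos [ 0.5071 -0.0279  0.0134] dock -0.2694 0.0008 shift units [1.21 1.24 0.02]
turn deg [-0.14 -0.21 -0.05] units [-0.001 -0.002 -0.   ] shift after turn [1.21 1.24 0.02]
[-1.38890871 -0.2189225  -0.35932297] [ -4.62182074  32.06024602  38.77309972 114.02686078 -60.65009949
  78.51831149  57.98069608]
```

View pics/scene9c.png

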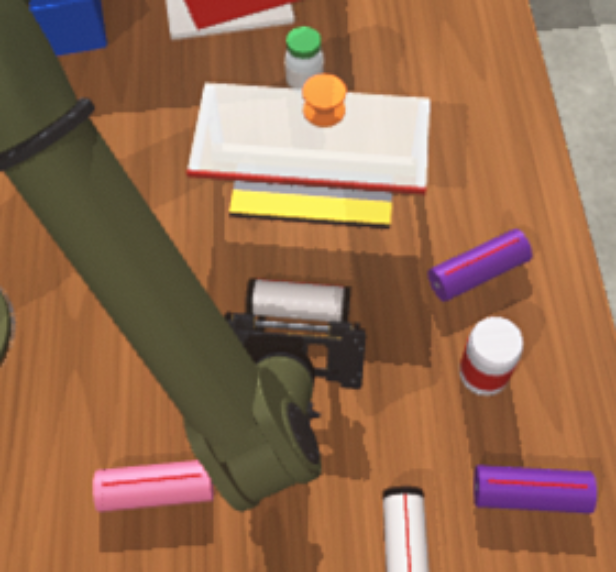

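The roller is moving ahead of the fingers and still parallel to the lip (crop (298,300)). Keep pushing.

Call:
{"api": "drive_tool", "payload": {"increments": [[[0.09, 0.09, 0.0], [0, 0, 0]], [[0.09, 0.09, 0], [0, 0, 0]], [[0.09, 0.09, 0], [0, 0, 0]], [[0.09, 0.09, 0], [0, 0, 0]], [[0.09, 0.09, 0], [0, 0, 0]], [[0.09, 0.09, 0], [0, 0, 0]], [[0.09, 0.09, 0], [0, 0, 0]], [[0.09, 0.09, 0], [0, 0, 0]], [[0.09, 0.09, 0], [0, 0, 0]], [[0.09, 0.09, 0], [0, 0, 0]]]}}

```text
time_s: 20.4
tool_pos: [0.5156, 0.0221, 0.0125]
tool_rot: [90.4, 46.0, 80.6]
force: [-0.2, 0.6, -0.1]
grip_width: 0.0871
```

Call:
{"api": "drive_tool", "payload": {"increments": [[[0.09, 0.09, 0.0], [0, 0, 0]], [[0.09, 0.09, 0], [0, 0, 0]], [[0.09, 0.09, 0], [0, 0, 0]], [[0.09, 0.09, 0], [0, 0, 0]], [[0.09, 0.09, 0], [0, 0, 0]], [[0.09, 0.09, 0], [0, 0, 0]], [[0.09, 0.09, 0], [0, 0, 0]], [[0.09, 0.09, 0], [0, 0, 0]]]}}

```text
time_s: 21.2
tool_pos: [0.5225, 0.0623, 0.0118]
tool_rot: [90.4, 46.0, 80.6]
force: [0.4, -0.1, 0.8]
grip_width: 0.0871
```

Run:
```python
from h import *
from cell import env
p,R,o=pose();need(p,R,dk(-.14,0,.013),push(44));print(o["force"],o["qpos"])
c=env.read_camera("scene");pickle.dump(c,open("pics/scene10.pkl","wb"))
a=cv2.resize(c["frame"][110:270,240:400,::-1],None,fx=2.4,fy=2.4)
c=env.read_camera("top");pickle.dump(c,open("pics/top10.pkl","wb"))
b=cv2.resize(c["frame"][130:290,240:400,::-1],None,fx=2.4,fy=2.4)
cv2.imwrite("pics/s10c.png",np.hstack([a,b]))
```

```text
pos [0.5225 0.0623 0.0118] dock -0.1779 0.0008 shift units [0.64 0.7  0.02]
turn deg [-0.14 -0.21 -0.04] units [-0.001 -0.002 -0.   ] shift after turn [0.64 0.7  0.02]
[ 0.41459114 -0.08267643  0.77950176] [-12.5364646   28.70463078  35.83522664 117.64130694 -64.59579058
  71.83489127  52.67757116]
```

View pics/s10c.png

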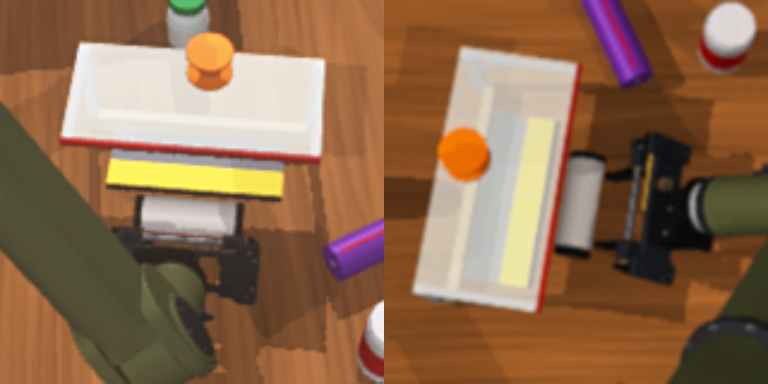

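Both views show the roller parallel to the lip at its threshold, fingers behind it. Next comes the lip.

Call:
{"api": "drive_tool", "payload": {"increments": [[[0.08, 0.1, 0.0], [0, 0, 0]], [[0.08, 0.1, 0], [0, 0, 0]], [[0.08, 0.1, 0], [0, 0, 0]], [[0.085, 0.095, 0], [0, 0, 0]], [[0.085, 0.095, 0], [0, 0, 0]], [[0.085, 0.095, 0], [0, 0, 0]], [[0.085, 0.095, 0], [0, 0, 0]], [[0.085, 0.095, 0], [0, 0, 0]]]}}

```text
time_s: 22.1
tool_pos: [0.5293, 0.1023, 0.0142]
tool_rot: [90.4, 46.0, 80.6]
force: [-2.6, -7.7, 2.1]
grip_width: 0.0869
```

Call:
{"api": "drive_tool", "payload": {"increments": [[[0.085, 0.095, 0.0], [0, 0, 0]], [[0.085, 0.095, 0], [0, 0, 0]], [[0.085, 0.095, 0], [0, 0, 0]]]}}

```text
time_s: 22.4
tool_pos: [0.5326, 0.1144, 0.0146]
tool_rot: [90.3, 46.1, 80.3]
force: [0.5, -1.2, 0.1]
grip_width: 0.0871
```

```bash
cat > look.py <<'E'
import sys
from h import *
from cell import env
n=sys.argv[1]
p,R,o=pose();need(p,R,dk(float(sys.argv[2]),0,.013),push(44));print(o["time_s"],o["force"],o["qpos"])
c=env.read_camera("scene");pickle.dump(c,open(f"pics/scene{n}.pkl","wb"))
a=cv2.resize(c["frame"][110:270,240:400,::-1],None,fx=2.4,fy=2.4)
c=env.read_camera("top");pickle.dump(c,open(f"pics/top{n}.pkl","wb"))
b=cv2.resize(c["frame"][130:290,240:400,::-1],None,fx=2.4,fy=2.4)
cv2.imwrite(f"pics/s{n}c.png",np.hstack([a,b]))
E
python3 look.py 11 -.08
```

```text
pos [0.5326 0.1144 0.0146] dock -0.1248 -0.0004 shift units [ 0.8   0.78 -0.01]
turn deg [-0.26  0.01  0.13] units [-0.002  0.     0.001] shift after turn [ 0.81  0.78 -0.01]
22.4 [ 0.50923131 -1.15792887  0.08870318] [-17.21031715  26.90897936  34.01911411 118.74677646 -66.85717739
  67.7784346   48.87233411]
```

View pics/s11c.png

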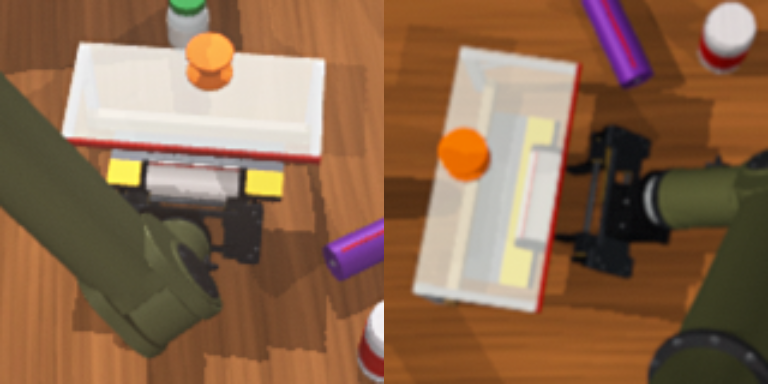

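The roller is on the lip's crest; the force peaked near 8 N and has fallen to about 1 N. Follow it in gently under the shelf.

Call:
{"api": "drive_tool", "payload": {"increments": [[[0.08, 0.08, 0.0], [0, 0, 0]], [[0.08, 0.08, 0], [0, 0, 0]], [[0.08, 0.08, 0], [0, 0, 0]], [[0.08, 0.08, 0], [0, 0, 0]], [[0.08, 0.08, 0], [0, 0, 0]], [[0.08, 0.08, 0], [0, 0, 0]]]}}

```text
time_s: 23.1
tool_pos: [0.5364, 0.1444, 0.0144]
tool_rot: [90.4, 46.0, 80.6]
force: [-0.5, 0.3, -0.1]
grip_width: 0.087
```

```bash
python3 look.py 12 -.065
```

```text
pos [0.5364 0.1444 0.0144] dock -0.0946 0.0009 shift units [0.54 0.51 0.02]
turn deg [-0.14 -0.22 -0.04] units [-0.001 -0.002 -0.   ] shift after turn [0.54 0.51 0.02]
23.1 [-0.47274667  0.26557811 -0.08192842] [-19.45361526  26.50166039  32.69914266 119.00295166 -68.26788846
  65.88945524  47.24666112]
```

View pics/s12c.png

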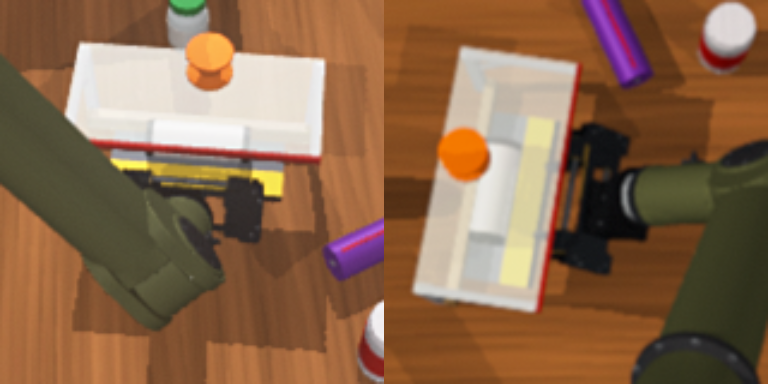

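The roller has dropped in and lies over the grey pad near the stop (top crop (492,190)). Advance a bit to keep it there, then check that it rests.

Call:
{"api": "drive_tool", "payload": {"increments": [[[0.08, 0.08, 0.0], [0, 0, 0]], [[0.08, 0.08, 0], [0, 0, 0]], [[0.08, 0.08, 0], [0, 0, 0]], [[0.08, 0.08, 0], [0, 0, 0]], [[0.08, 0.07, 0], [0, 0, 0]], [[0, 0, 0], [0, 0, 0]]]}}

```text
time_s: 23.8
tool_pos: [0.5399, 0.1668, 0.0138]
tool_rot: [90.4, 45.9, 80.7]
force: [-0.4, -0.2, -0.5]
grip_width: 0.0869
```

```bash
python3 look.py 13 -.065
python3 - <<'E'
from h import *
c=load("pics/top13.pkl"); cv2.imwrite("pics/t13b.png",cv2.resize(c["frame"][140:270,240:340,::-1],None,fx=4.5,fy=4.5,interpolation=cv2.INTER_CUBIC))
# expected px of line points for roller centre positions
for x in(-.025,-.031,-.05): print(x,[(proj(c,dk(x,y,.027)).round(1)-[240,140])*4.5 for y in(-.07,.07)])
E
```

```text
pos [0.5399 0.1668 0.0138] dock -0.0719 0.0012 shift units [0.13 0.11 0.03]
turn deg [-0.1  -0.26 -0.07] units [-0.001 -0.002 -0.001] shift after turn [0.13 0.11 0.03]
23.8 [-0.37749648 -0.16161936 -0.50553627] [-21.17626577  26.30334425  31.71390028 119.05511283 -69.40025777
  64.30476375  45.96340697]
-0.025 [array([221.4, 222.3]), array([187.65, 407.7 ])]
-0.031 [array([229.05, 223.65]), array([195.75, 409.05])]
-0.05 [array([254.7, 227.7]), array([221.4, 413.1])]
```

View pics/t13b.png

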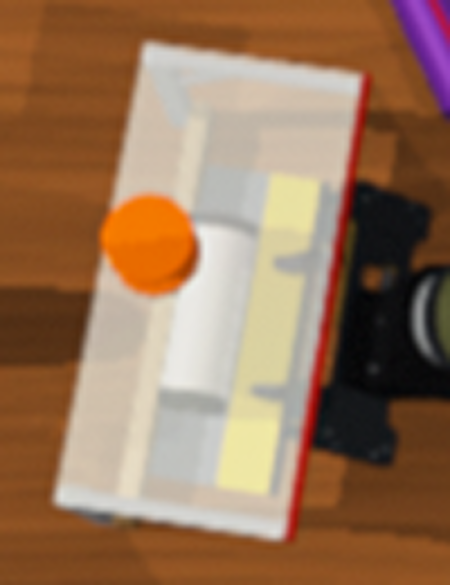

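The heavy roller's end bands are at (225,222) and (192,402), which match x ≈ -0.027 at the stop, square, with the fingers clear of it. Withdraw and fetch A.

Call:
{"api": "drive_tool", "payload": {"increments": [[[-0.17, -0.18, 0.0], [0, 0, 0]], [[-0.34, -0.36, 0.0], [0, 0, 0]], [[-0.52, -0.54, 0.0], [0, 0, 0]], [[-0.52, -0.54, 0], [0, 0, 0]], [[-0.52, -0.54, 0], [0, 0, 0]], [[-0.52, -0.54, 0], [0, 0, 0]], [[-0.5, 0, 0], [0, 0, 0]], [[-0.8, 0, 0], [0, 0, 0]], [[-0.8, 0, 0], [0, 0, 0]], [[-0.8, 0, 0], [0, 0, -0.05]]]}}

```text
time_s: 24.9
tool_pos: [0.4997, -0.0655, 0.0959]
tool_rot: [90.8, 52.2, 80.6]
force: [0.1, 0.2, -0.1]
grip_width: 0.0871
```

Call:
{"api": "drive_tool", "payload": {"increments": [[[0, 0, 0], [0, 0, -0.07]], [[0, 0, 0], [0, 0, -0.07]], [[0, 0, 0], [0, 0, -0.07]], [[0, 0, 0], [0, 0, -0.07]], [[0, 0, 0], [-0.05, 0, -0.037]], [[0, 0, 0], [0, 0, 0]]]}}

```text
time_s: 25.5
tool_pos: [0.5022, -0.0575, 0.0974]
tool_rot: [78.9, 89.9, 75.6]
force: [-0.3, 0.4, -0.3]
grip_width: 0.0871
```

Run:
```python
from h import *
from cell import env
p,R,o=pose();need(p,R,np.array([.619,-.3397,.11]),down(-3.6));print(o["force"],o["qpos"])
c=env.read_camera("top");pickle.dump(c,open("pics/top14.pkl","wb"));cv2.imwrite("pics/top14.png",c["frame"][:,:,::-1])
roller(c,(405,160,480,205))
```

```text
pos [ 0.5022 -0.0575  0.0974] dock -0.2994 0.0005 shift units [-0.33 -6.88  3.32]
turn deg [ 0.34  0.02 -0.11] units [ 0.003  0.    -0.001] shift after turn [-0.31 -6.86  3.36]
[-0.26833088  0.37356702 -0.28110906] [-40.83276138   8.24654296  47.92662946 113.46855267  -7.10351281
  61.15716687   6.97506783]
roller [ 0.6162 -0.339 ] dock -0.5576 -0.1592 axis 87.16 len 0.1234 0.0509
```

View pics/top14.png

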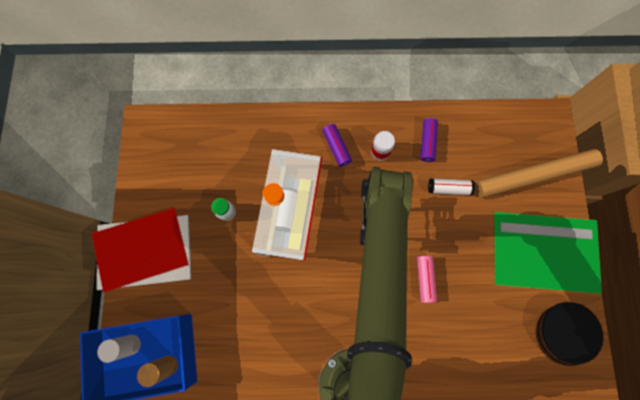

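The heavy roller is still at the stop (top (287,208)) and A is where I left it (452,187). Go to A.

Call:
{"api": "drive_tool", "payload": {"increments": [[[-0.15, -0.5, 0.24], [0, 0, 0]], [[-0.15, -0.8, 0.39], [0, 0, 0]], [[0, -0.8, 0.39], [0, 0, 0]], [[0, -0.8, 0.39], [0, 0, 0]], [[0, -0.8, 0.39], [0, 0, 0]], [[0, -0.8, 0.39], [0, 0, 0]], [[0, -0.8, 0.39], [0, 0, 0]], [[0, -0.8, 0.39], [0, 0, 0]], [[0, -0.78, 0.36], [0.003, 0, 0]], [[0, 0, 0], [0, 0, 0]]]}}

```text
time_s: 26.55
tool_pos: [0.614, -0.3535, 0.1084]
tool_rot: [-101.9, 89.8, -106.6]
force: [-0.7, -0.9, -1.1]
grip_width: 0.087
```

Run:
```python
from h import *
p,R,o=pose();need(p,R,np.array([.619,-.3395,.008]),down(-3.5));print(o["force"],o["qpos"])
```

```text
pos [ 0.614  -0.3535  0.1084] dock -0.5723 -0.1595 shift units [2.51 0.37 0.1 ]
turn deg [-1.21 -0.05  0.24] units [-0.01  -0.     0.002] shift after turn [2.51 0.36 0.1 ]
[-0.74337019 -0.89463235 -1.10661403] [ -4.01709416  36.15573071  46.78847617  82.92782642 -26.58319344
  72.33723654  40.54140844]
```

Call:
{"api": "drive_tool", "payload": {"increments": [[[0, 0.37, 0.1], [-0.01, 0, 0]], [[0.5, 0, 0], [0, 0, 0]], [[0.5, 0, 0], [0, 0, 0]], [[0, 0, 0], [0, 0, 0]]]}}

```text
time_s: 26.95
tool_pos: [0.6207, -0.326, 0.0656]
tool_rot: [133.0, 89.6, 130.2]
force: [-0.5, -0.2, 0.1]
grip_width: 0.0872
```

Run:
```python
from h import *
p,R,o=pose();need(p,R,np.array([.619,-.3395,.008]),down(-3.5));print(o["force"])
```

```text
pos [ 0.6207 -0.326   0.0656] dock -0.544 -0.1615 shift units [ 1.44 -0.35 -0.02]
turn deg [ 0.75 -0.27 -0.29] units [ 0.006 -0.002 -0.002] shift after turn [ 1.44 -0.34 -0.02]
[-0.49168197 -0.2225223   0.05932801]
```

Call:
{"api": "drive_tool", "payload": {"increments": [[[0, -0.35, 0], [0.006, 0, 0]], [[0, 0, 0], [0, 0, 0]], [[0.4, 0, 0], [0, 0, 0]], [[0.4, 0, 0], [0, 0, 0]], [[0, 0, 0], [0, 0, 0]], [[0, 0, 0], [0, 0, 0]]]}}

```text
time_s: 27.55
tool_pos: [0.621, -0.3431, 0.0352]
tool_rot: [153.2, 89.9, 149.7]
force: [1.3, 0.2, -0.0]
grip_width: 0.087
```

Run:
```python
from h import *
p,R,o=pose();need(p,R,np.array([.619,-.3395,.008]),down(-3.5));print(o["force"])
```

```text
pos [ 0.621  -0.3431  0.0352] dock -0.5609 -0.1646 shift units [ 0.68  0.09 -0.05]
turn deg [-0.03 -0.12 -0.06] units [-0.    -0.001 -0.001] shift after turn [ 0.68  0.09 -0.06]
[ 1.29466667  0.19592224 -0.00686125]
```

Call:
{"api": "drive_tool", "payload": {"increments": [[[0.2, 0.09, -0.05], [0, 0, 0]], [[0.3, 0, 0], [0, 0, 0]], [[0.17, 0, 0], [0, 0, 0]], [[0, 0, 0], [0, 0, 0]]]}}

```text
time_s: 27.95
tool_pos: [0.6188, -0.3393, 0.0078]
tool_rot: [154.7, 89.8, 151.1]
force: [0.1, 0.7, 0.8]
grip_width: 0.0868
```

Call:
{"api": "drive_tool", "payload": {"increments": [[[0, 0, 0], [0, 0, 0]], [[0, 0, 0], [0, 0, 0]], [[0, 0, 0], [0, 0, 0]], [[0, 0, 0], [0, 0, 0]], [[0, 0, 0], [0, 0, 0]], [[0, 0, 0], [0, 0, 0]]], "hand": -1, "squeeze": 50}}

```text
time_s: 28.55
tool_pos: [0.6197, -0.3401, 0.0098]
tool_rot: [139.9, 90.0, 136.4]
force: [-0.4, -0.5, 0.4]
grip_width: 0.0485
```

Call:
{"api": "drive_tool", "payload": {"increments": [[[-0.3, 0, 0], [0, 0, 0]], [[-0.5, 0, 0], [0, 0, 0]], [[-0.6, 0, 0], [0, 0, 0]], [[-0.6, 0, 0], [0, 0, 0]], [[-0.4, 0, 0], [0, 0, 0]], [[0, 0, 0], [0, 0, 0]], [[0, 0, 0], [0, 0, 0]]]}}

```text
time_s: 29.25
tool_pos: [0.6197, -0.3399, 0.1057]
tool_rot: [88.7, 90.0, 85.1]
force: [-0.2, 0.4, -3.6]
grip_width: 0.0492
```

Run:
```python
from h import *
p,R,o=pose();need(p,R,dk(-.26,0,.1),down(80.3));print(o["force"],o["qpos"],o["grip_width"])
```

```text
pos [ 0.6197 -0.3399  0.1057] dock -0.558 -0.1628 shift units [ 0.15  7.84 -3.25]
turn deg [-8.384e+01  2.000e-02 -2.000e-02] units [-0.699  0.    -0.   ] shift after turn [0.14 4.07 7.45]
[-0.16796502  0.44620534 -3.6296382 ] [ -4.89466454  35.98817121  46.33409706  83.27110012 -26.56337659
  72.07296317  40.610137  ] 0.04924285001830545
```

A is gripped, about 3 N as expected for the light one. Carry it to the front.

Call:
{"api": "drive_tool", "payload": {"increments": [[[0, 0.5, -0.2], [0, 0, 0]], [[0, 0.8, -0.33], [0, 0, 0]], [[0, 0.85, -0.35], [0, 0, 0]], [[0, 0.85, -0.35], [0, 0, 0]], [[0, 0.85, -0.35], [0, 0, 0]], [[0, 0.85, -0.35], [0, 0, 0]], [[0, 0.85, -0.35], [0, 0, 0]], [[0, 0.85, -0.35], [0, 0, 0]], [[0, 0.85, -0.35], [0, 0, 0]], [[0, 0.59, -0.27], [0, 0, 0]]]}}

```text
time_s: 30.25
tool_pos: [0.5072, -0.0161, 0.1043]
tool_rot: [167.2, 89.8, 163.8]
force: [-0.7, -0.5, -2.3]
grip_width: 0.0488
```

Call:
{"api": "drive_tool", "payload": {"increments": [[[0, 0, 0], [-0.07, 0, 0]], [[0, 0, 0], [-0.07, 0, 0]], [[0, 0, 0], [-0.07, 0, 0]], [[0, 0, 0], [-0.07, 0, 0]], [[0, 0, 0], [-0.07, 0, 0]], [[0, 0, 0], [-0.07, 0, 0]], [[0, 0, 0], [-0.07, 0, 0]], [[0, 0, 0], [-0.07, 0, 0]], [[0, 0, 0], [-0.07, 0, 0]], [[0, 0, 0], [-0.069, 0, 0]]]}}

```text
time_s: 31.25
tool_pos: [0.5081, -0.0191, 0.1044]
tool_rot: [104.3, 89.8, -175.0]
force: [0.4, -0.5, -2.2]
grip_width: 0.0493
```

Call:
{"api": "drive_tool", "payload": {"increments": [[[0, 0, 0], [0, 0, 0]]]}}

```text
time_s: 31.35
tool_pos: [0.5082, -0.0191, 0.1045]
tool_rot: [103.3, 89.8, -176.4]
force: [-0.4, -0.2, -2.5]
grip_width: 0.049
```

Run:
```python
from h import *
p,R,o=pose();need(p,R,dk(-.26,0,.0105),down(80.3));print(o["force"],o["qpos"],o["grip_width"])
```

```text
pos [ 0.5082 -0.0191  0.1045] dock -0.2605 0.0011 shift units [ 2.35 -0.03  0.01]
turn deg [ 0.05 -0.03 -0.15] units [ 0.    -0.    -0.001] shift after turn [ 2.35 -0.03  0.01]
[-0.37371321 -0.22726563 -2.53142176] [-39.28058337   7.62009011  41.32953587 112.37863566  -5.66756077
  62.15269829  84.81947865] 0.048971929847864415
```

Call:
{"api": "drive_tool", "payload": {"increments": [[[0.6, 0, 0], [0, 0, 0]], [[0.6, 0, 0], [0, 0, 0]], [[0.6, 0, 0], [0, 0, 0]], [[0.4, 0, 0], [0, 0, 0]], [[0.12, 0, 0], [0, 0, 0]], [[0.03, 0, 0], [0, 0, 0]], [[0, 0, 0], [0, 0, 0]]]}}

```text
time_s: 32.05
tool_pos: [0.5097, -0.0191, 0.0121]
tool_rot: [-47.1, 90.0, 33.2]
force: [0.9, -0.1, -2.5]
grip_width: 0.0492
```

Call:
{"api": "drive_tool", "payload": {"increments": [[[0.02, 0, 0], [0, 0, 0]], [[0, 0, 0], [0, 0, 0]]]}}

```text
time_s: 32.25
tool_pos: [0.5099, -0.0189, 0.0116]
tool_rot: [-46.7, 89.9, 33.6]
force: [0.2, -0.2, -2.7]
grip_width: 0.0489
```

Call:
{"api": "drive_tool", "payload": {"increments": [[[0.03, 0, 0], [0, 0, 0]], [[0.02, 0, 0], [0, 0, 0]], [[0, 0, 0], [0, 0, 0]]]}}

```text
time_s: 32.55
tool_pos: [0.5097, -0.0189, 0.0097]
tool_rot: [-2.3, 89.9, 78.0]
force: [-2.0, 0.8, 4.1]
grip_width: 0.0489
```

Contact with the bench. Release and rise.

Call:
{"api": "drive_tool", "payload": {"increments": [[[-0.01, 0, 0], [0, 0, 0]], [[0, 0, 0], [0, 0, 0]], [[0, 0, 0], [0, 0, 0]], [[0, 0, 0], [0, 0, 0]], [[-0.4, 0, 0], [0, 0, 0]], [[-0.8, 0, 0], [0, 0, 0]], [[-0.8, 0, 0], [0, 0, 0]], [[-0.8, 0, 0], [0, 0, 0]], [[-0.7, 0, 0], [0, 0, 0]], [[0, 0, 0], [0, 0, 0]]], "hand": 1}}

```text
time_s: 33.55
tool_pos: [0.5122, -0.0191, 0.1532]
tool_rot: [-63.3, 89.6, 17.1]
force: [-0.3, -0.0, 0.0]
grip_width: 0.0867
```

Call:
{"api": "drive_tool", "payload": {"increments": [[[0, 0, -0.7], [0.06, 0, 0]], [[0, 0.08, -0.8], [0.07, 0, 0]], [[0, 0.2, -0.8], [0.07, 0, 0]], [[0, 0, 0], [0.07, 0, 0]], [[0, 0, 0], [0.07, 0, 0]], [[0, 0, 0], [0.07, 0, 0]], [[0, 0, 0], [0.07, 0, 0]], [[0, 0, 0], [0.07, 0, 0]], [[0, 0, 0], [0.07, 0, 0]], [[0, 0, 0], [0.07, 0, 0]]]}}

```text
time_s: 34.55
tool_pos: [0.4709, -0.1019, 0.1485]
tool_rot: [177.8, 89.9, 175.0]
force: [0.3, 0.8, -1.1]
grip_width: 0.0871
```

Call:
{"api": "drive_tool", "payload": {"increments": [[[0, 0, 0.3], [0.058, 0, 0]], [[0, 0, 0.3], [0, 0, 0]], [[0, 0, 0], [0, 0, 0.07]], [[0, 0, 0], [0, 0, 0.07]], [[0, 0, 0], [0, 0, 0.07]], [[0, 0, 0], [0, 0, 0.07]], [[0, 0, 0], [0, 0, 0.07]], [[0, 0, 0], [0, 0, 0.017]], [[0, 0, 0], [0, 0, 0]]]}}

```text
time_s: 35.45
tool_pos: [0.4942, -0.1056, 0.1471]
tool_rot: [90.4, 46.1, 80.7]
force: [-0.7, 1.1, -0.2]
grip_width: 0.0872
```

```bash
python3 look.py 15 -.32
python3 - <<'E'
from h import *
roller(load("pics/top15.pkl"),(340,190,372,250))
E
```

```text
pos [ 0.4942 -0.1056  0.1471] dock -0.3482 0.0004 shift units [ 2.9  -1.82  0.03]
turn deg [-0.15 -0.27  0.06] units [-0.001 -0.002  0.001] shift after turn [ 2.9  -1.82  0.01]
35.45 [-0.7083581   1.1106185  -0.23306434] [ -4.51159322  24.54982758  48.66264829 106.22503161 -51.57242803
  92.10142944  51.24546265]
roller [ 0.5081 -0.0195] dock -0.2609 0.0011 axis 170.46 len 0.1248 0.0478
```

View pics/s15c.png

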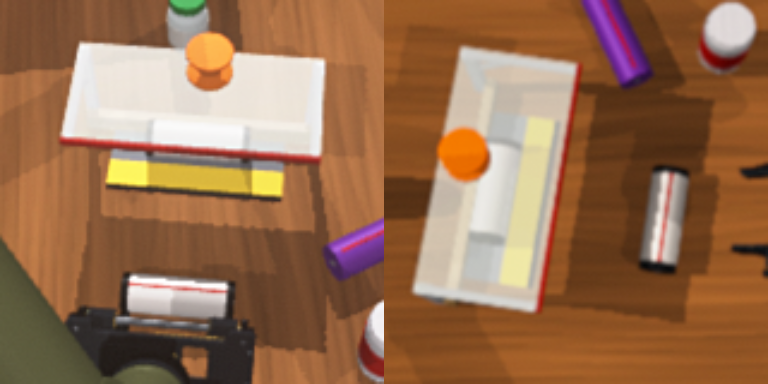

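The light roller lies square at dock x = -0.261 (axis 170.5°) and the heavy one rests at the stop. Descend behind the light one.

Call:
{"api": "drive_tool", "payload": {"increments": [[[0.5, -0.31, 0.03], [0, 0, 0]], [[0.6, -0.38, 0], [0, 0, 0]], [[0.6, -0.38, 0], [0, 0, 0]], [[0.6, -0.38, 0], [0, 0, 0]], [[0.3, -0.2, 0], [0, 0, 0]], [[0.1, -0.1, 0], [0, 0, 0]], [[0, 0, 0], [0, 0, 0]], [[0, 0, 0], [0, 0, 0]]]}}

```text
time_s: 36.35
tool_pos: [0.5013, -0.0805, 0.0243]
tool_rot: [89.8, 46.0, 80.5]
force: [0.1, -1.1, 0.3]
grip_width: 0.0869
```

Run:
```python
from h import *
p,R,o=pose();need(p,R,dk(-.305,0,.013),push(44));print(o["force"],o["qpos"])
```

```text
pos [ 0.5013 -0.0805  0.0243] dock -0.3222 -0.0024 shift units [ 0.5   0.11 -0.06]
turn deg [ 0.29 -0.13 -0.02] units [ 0.002 -0.001 -0.   ] shift after turn [ 0.5   0.11 -0.06]
[ 0.11562618 -1.1116411   0.26817768] [ -2.48948874  34.82523077  43.33044483 110.674507   -59.57160433
  84.08158677  61.11625198]
```

Call:
{"api": "drive_tool", "payload": {"increments": [[[0.22, 0.03, -0.06], [0, 0, 0]], [[0.22, 0.05, 0], [0, 0, 0]], [[0, 0, 0], [0, 0, 0]]]}}

```text
time_s: 36.65
tool_pos: [0.5002, -0.0635, 0.0123]
tool_rot: [90.1, 45.9, 80.7]
force: [-0.6, 0.6, 0.4]
grip_width: 0.087
```

Run:
```python
from h import *
p,R,o=pose();need(p,R,dk(-.30,0,.013),push(44));print(o["force"])
```

```text
pos [ 0.5002 -0.0635  0.0123] dock -0.3057 0.0015 shift units [0.09 0.11 0.04]
turn deg [ 0.22 -0.31 -0.14] units [ 0.002 -0.003 -0.001] shift after turn [0.09 0.11 0.04]
[-0.58333958  0.55272783  0.42139512]
```

Call:
{"api": "drive_tool", "payload": {"increments": [[[0.04, 0.06, 0.02], [0, 0, 0]], [[0.05, 0.06, 0], [0, 0, 0]], [[0.06, 0.06, 0], [0, 0, 0]], [[0.07, 0.07, 0], [0, 0, 0]], [[0.08, 0.08, 0], [0, 0, 0]], [[0.08, 0.08, 0], [0, 0, 0]], [[0.08, 0.08, 0], [0, 0, 0]], [[0.08, 0.08, 0], [0, 0, 0]], [[0.08, 0.09, 0], [0, 0, 0]], [[0.08, 0.09, 0], [0, 0, 0]]]}}

```text
time_s: 37.65
tool_pos: [0.508, -0.0246, 0.0133]
tool_rot: [90.0, 45.9, 80.6]
force: [-0.3, 0.0, -0.7]
grip_width: 0.0873
```

Call:
{"api": "drive_tool", "payload": {"increments": [[[0.08, 0.09, 0], [0, 0, 0]], [[0.08, 0.09, 0], [0, 0, 0]], [[0.08, 0.09, 0], [0, 0, 0]], [[0.08, 0.09, 0], [0, 0, 0]], [[0.08, 0.09, 0], [0, 0, 0]], [[0.08, 0.09, 0], [0, 0, 0]], [[0.08, 0.09, 0], [0, 0, 0]], [[0.08, 0.09, 0], [0, 0, 0]], [[0.08, 0.09, 0], [0, 0, 0]], [[0.08, 0.09, 0], [0, 0, 0]]]}}

```text
time_s: 38.65
tool_pos: [0.5159, 0.0228, 0.0154]
tool_rot: [90.0, 45.9, 80.6]
force: [-0.4, -0.1, 0.0]
grip_width: 0.0868
```

```bash
python3 look.py 16 -.14
python3 - <<'E'
from h import *
roller(load("pics/top16.pkl"),(325,180,372,250),v=90)
E
```

```text
pos [0.5159 0.0228 0.0154] dock -0.2179 0.0006 shift units [1.4  1.36 0.02]
turn deg [ 0.18 -0.2  -0.05] units [ 0.002 -0.002 -0.   ] shift after turn [1.4  1.36 0.01]
38.65 [-0.42352351 -0.07764403  0.03979511] [-11.84860993  30.76475374  40.5402894  116.36331245 -63.87703038
  76.26680782  55.86389017]
roller [0.5215 0.0569] dock -0.1834 0.0008 axis 172.17 len 0.1241 0.0547
```

View pics/s16c.png

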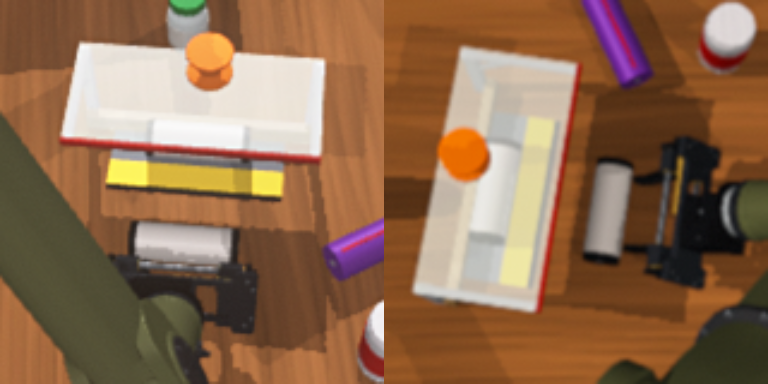

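Rolling square, between the fingers and the lip. Continue to the lip.

Call:
{"api": "drive_tool", "payload": {"increments": [[[0.095, 0.075, 0], [0, 0, 0]], [[0.095, 0.075, 0], [0, 0, 0]], [[0.09, 0.08, 0], [0, 0, 0]], [[0.085, 0.085, 0], [0, 0, 0]], [[0.085, 0.085, 0], [0, 0, 0]], [[0.085, 0.085, 0], [0, 0, 0]], [[0.085, 0.085, 0], [0, 0, 0]], [[0.085, 0.09, 0], [0, 0, 0]], [[0.085, 0.09, 0], [0, 0, 0]], [[0.085, 0.09, 0], [0, 0, 0]]]}}

```text
time_s: 39.75
tool_pos: [0.5239, 0.0707, 0.0136]
tool_rot: [90.0, 45.9, 80.6]
force: [0.3, 0.0, 0.3]
grip_width: 0.0866
```

Call:
{"api": "drive_tool", "payload": {"increments": [[[0.08, 0.085, 0], [0, 0, 0]], [[0.08, 0.085, 0], [0, 0, 0]], [[0.08, 0.085, 0], [0, 0, 0]], [[0.08, 0.085, 0], [0, 0, 0]], [[0.08, 0.085, 0], [0, 0, 0]], [[0.08, 0.085, 0], [0, 0, 0]], [[0.08, 0.085, 0], [0, 0, 0]]]}}

```text
time_s: 40.45
tool_pos: [0.5293, 0.1026, 0.0139]
tool_rot: [90.0, 46.0, 80.6]
force: [-1.9, -8.3, 3.9]
grip_width: 0.0869
```

```bash
python3 look.py 17 -.11
```

```text
pos [0.5293 0.1026 0.0139] dock -0.137 0.0009 shift units [0.49 0.47 0.02]
turn deg [ 0.18 -0.19 -0.02] units [ 0.002 -0.002 -0.   ] shift after turn [0.49 0.47 0.02]
40.45 [-1.94865553 -8.29859173  3.89743899] [-18.89899066  28.29116055  37.79011825 118.65164368 -67.57480645
  70.27849194  50.96657398]
```

View pics/s17c.png

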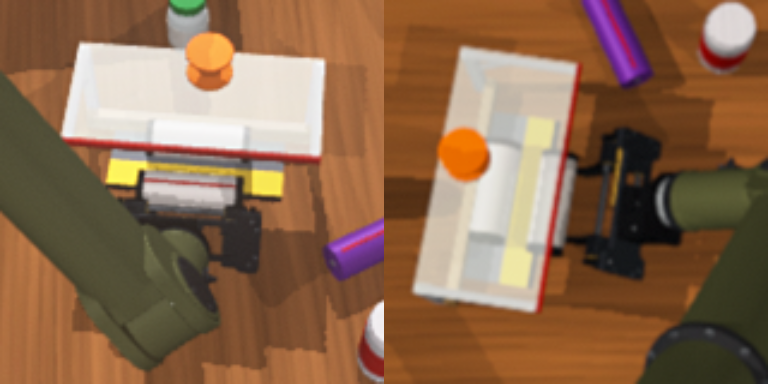

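The roller is climbing the lip at about 8 N. Continue in small steps.

Call:
{"api": "drive_tool", "payload": {"increments": [[[0.07, 0.07, 0], [0, 0, 0]], [[0.07, 0.07, 0], [0, 0, 0]], [[0.07, 0.07, 0], [0, 0, 0]], [[0.07, 0.07, 0], [0, 0, 0]], [[0.07, 0.07, 0], [0, 0, 0]]]}}

```text
time_s: 41.05
tool_pos: [0.5322, 0.1231, 0.0138]
tool_rot: [90.1, 45.9, 80.7]
force: [0.5, 0.3, 0.8]
grip_width: 0.0873
```

```bash
python3 look.py 18 -.11
```

```text
pos [0.5322 0.1231 0.0138] dock -0.1163 0.0014 shift units [0.12 0.1  0.04]
turn deg [ 0.21 -0.26 -0.1 ] units [ 0.002 -0.002 -0.001] shift after turn [0.12 0.1  0.03]
41.05 [0.50633843 0.27861216 0.82539092] [-20.56313718  27.88019408  36.96815382 118.94963066 -68.57314242
  68.87728475  49.76787122]
```

View pics/s18c.png

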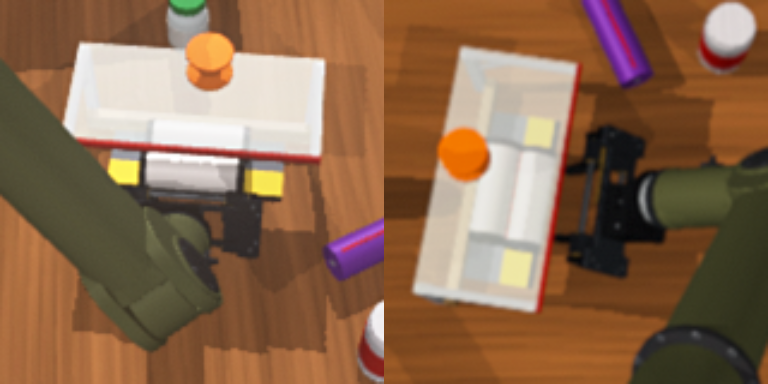

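Both rollers are behind the lip. One gentle nudge to close the gap, then withdraw.

Call:
{"api": "drive_tool", "payload": {"increments": [[[0.05, 0.05, 0], [0, 0, 0]], [[0.05, 0.05, 0], [0, 0, 0]], [[0.04, 0.04, 0], [0, 0, 0]], [[0, 0, 0], [0, 0, 0]]]}}

```text
time_s: 41.55
tool_pos: [0.5336, 0.1303, 0.0136]
tool_rot: [90.0, 45.9, 80.6]
force: [-0.5, -0.2, -0.1]
grip_width: 0.0871
```

Call:
{"api": "drive_tool", "payload": {"increments": [[[-0.09, -0.09, 0], [0, 0, 0]], [[-0.25, -0.26, 0], [0, 0, 0]], [[-0.5, -0.52, 0], [0, 0, 0]], [[-0.5, -0.52, 0], [0, 0, 0]], [[-0.5, -0.52, 0], [0, 0, 0]], [[-0.5, -0.52, 0], [0, 0, 0]], [[-0.8, 0, 0], [0, 0, 0]], [[-0.8, 0, 0], [0, 0, 0]], [[-0.8, 0, 0], [0, 0, 0]], [[0, 0, 0], [0, 0, 0]]]}}

```text
time_s: 42.55
tool_pos: [0.5016, -0.0752, 0.0846]
tool_rot: [89.6, 46.2, 79.9]
force: [-0.1, -1.1, -0.6]
grip_width: 0.0871
```

```bash
python3 look.py 19 -.3
python3 - <<'E'
from h import *
c=load("pics/top19.pkl"); a=cv2.resize(c["frame"][140:270,240:340,::-1],None,fx=4,fy=4,interpolation=cv2.INTER_CUBIC)
s=load("pics/scene19.pkl"); b=cv2.resize(s["frame"][100:205,250:390,::-1],None,fx=2.8,fy=4,interpolation=cv2.INTER_CUBIC)
h=max(a.shape[0],b.shape[0]);z=np.zeros((h,a.shape[1]+b.shape[1],3),np.uint8);z[:a.shape[0],:a.shape[1]]=a;z[:b.shape[0],a.shape[1]:]=b
cv2.imwrite("pics/f19.png",z)
for x in(-.025,-.0625,-.075,-.08): print(x,[((proj(c,dk(x,y,.027))-[240,140])*4).round(0) for y in(-.07,.07)])
for n,p,q in(("spool",(.566,.2315,.192),None),("green",(.55,.408,.1),None),("paint",(.755,-.108,.11),None)): print(n,proj(c,p).round(1))
cv2.imwrite("pics/top19.png",c["frame"][:,:,::-1])
E
```

```text
pos [ 0.5016 -0.0752  0.0846] dock -0.317 -0.0018 shift units [ 1.59 -0.93 -0.05]
turn deg [0.1  0.29 0.16] units [0.001 0.002 0.001] shift after turn [ 1.58 -0.94 -0.05]
42.55 [-0.07516272 -1.08199445 -0.59677061] [ -5.62540772  28.11239466  46.172601   110.4545864  -55.93746775
  86.05743908  55.15456167]
-0.025 [array([197., 198.]), array([167., 362.])]
-0.0625 [array([241., 204.]), array([212., 369.])]
-0.075 [array([256., 207.]), array([227., 372.])]
-0.08 [array([262., 208.]), array([233., 373.])]
spool [273.1 192.8]
green [220.4 205.8]
paint [383.3 140.2]
```

View pics/f19.png

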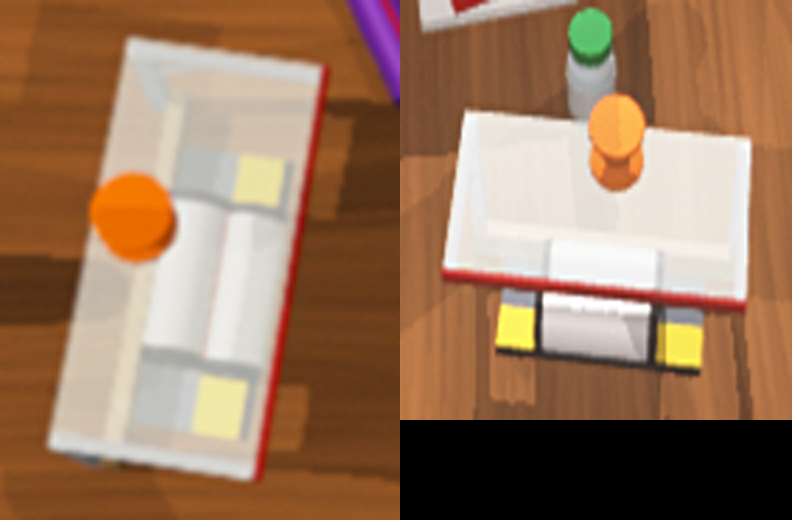

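View pics/top19.png

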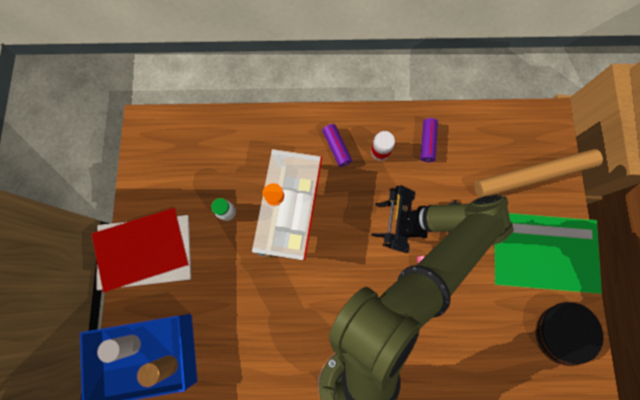

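Both rollers lie behind the lip. Bands match heavy x ≈ -0.027 and light x ≈ -0.08, and in the scene view both are parallel to the lip. The spool, glue and paint pixels match the start. One rest check before handing in.

Call:
{"api": "drive_tool", "payload": {"increments": [[[-0.3, 0, 0], [0, 0, 0]], [[0, 0, 0], [0, 0, 0]], [[0, 0, 0], [0, 0, 0]], [[0, 0, 0], [0, 0, 0]], [[0, 0, 0], [0, 0, 0]], [[0, 0, 0], [0, 0, 0]], [[0, 0, 0], [0, 0, 0]], [[0, 0, 0], [0, 0, 0]]]}}

```text
time_s: 43.45
tool_pos: [0.4993, -0.0773, 0.0908]
tool_rot: [90.0, 45.9, 80.6]
force: [-0.0, -0.2, 0.3]
grip_width: 0.087
```

```bash
python3 look.py 20 -.3
python3 - <<'E'
from h import *
for n,b in(("top",(250,145,325,262)),("scene",(262,125,380,200))):
    a=load(f"pics/{n}19.pkl")["frame"].astype(int);d=load(f"pics/{n}20.pkl")["frame"].astype(int)
    x0,y0,x1,y1=b;e=np.abs(a-d)[y0:y1,x0:x1].max(2);print(n,"max diff",e.max(),"n>25",(e>25).sum())
# all vs start: bystanders
for n,b in(("spool",(262,182,286,206)),("glue",(208,195,238,224)),("paint",(370,128,398,160))):
    a=load("pics/top0.pkl")["frame"].astype(int);d=load("pics/top20.pkl")["frame"].astype(int);x0,y0,x1,y1=b
    print(n,(np.abs(a-d)[y0:y1,x0:x1].max(2)>60).sum())
# light roller in scene: visible white part; ends direction
s=load("pics/scene20.pkl");roller(s,(280,170,362,200),z=.04)
c=s; 
cv2.imwrite("pics/f20.png",cv2.resize(s["frame"][150:205,270:375,::-1],None,fx=7,fy=7,interpolation=cv2.INTER_CUBIC))
for x in(-.075,-.08):print(x,[((proj(c,dk(x,y,.052))-[270,150])*7).round(0) for y in(-.07,.07)],"gap line",[((proj(c,dk(x+.025,y,.027))-[270,150])*7).round(0) for y in(-.07,.07)])
E
```

```text
pos [ 0.4993 -0.0773  0.0908] dock -0.3194 0.0001 shift units [ 1.74 -1.    0.  ]
turn deg [ 0.19 -0.21 -0.05] units [ 0.002 -0.002 -0.   ] shift after turn [ 1.74 -1.    0.  ]
43.45 [-0.02596206 -0.22550437  0.26387673] [ -5.3877866   27.89564764  46.29972263 109.93863194 -55.29180925
  87.03892051  54.87507299]
top max diff 6 n>25 0
scene max diff 21 n>25 0
spool 0
glue 0
paint 0
roller [0.5526 0.167 ] dock -0.0696 -0.0113 axis 179.0 len 0.2437 0.0855
-0.075 [array([507., 202.]), array([201., 179.])] gap line [array([509., 186.]), array([211., 163.])]
-0.08 [array([506., 211.]), array([199., 188.])] gap line [array([508., 195.]), array([209., 172.])]
```

View pics/f20.png

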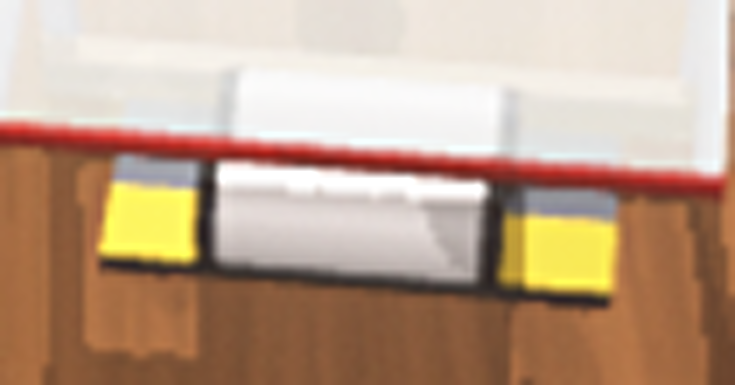

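Nothing moved over 0.9 s. The enlarged crop shows the light roller parallel to the lip and directly behind it, on the yellow pad, with the heavy one behind it. Handing in.

```bash
python3 -c "
from cell import env
print(env.sign_off())"
```

```text
the job is handed in; nothing more can be done
None
```

Both rollers are in the dock behind the lip, heavy one first. I handed the job in at about 43.5 s of the 72 s allowed.

**What I did:** I hefted both rollers. A read about 2.4 N, so it is the light one; B read about 7.1 to 7.5 N, so it is the heavy one. I laid B down square in front of the dock and rolled it over the lip (about 8 N) to the stop, then did the same with A. Both times I pushed low with the open fingers leaning back about 44°.

**Last checks:**
- **Position:** From the end bands in the top view, B lies about 27 mm in front of the stop (25 mm is full contact) and A about 80 mm, close behind the lip. My readings are good to only about 2 mm, so B may stand a few millimetres off the stop. I made one gentle nudge, and it met no resistance.
- **Squareness:** Both rollers look parallel to the lip in both views.
- **At rest:** No visible change between pictures 0.9 s apart, with the gripper well clear.
- **Bystanders:** The spool, glue jar and paint can show no change against the first picture, and I touched none of the pink or purple rollers.
- **One failed check:** The automatic fit of A in the last scene picture came out wrong, because it merged with the shelf and A's neighbour. I judged that view by eye.

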